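Check pickling weights for warp and fill the storage tube

ROBOT

A 7-joint arm with a two-finger parallel gripper is mounted at the origin on a cart in front of the work surface, level with it; the furniture and walls round the work are solid. World frame = base frame: x ahead of the robot, y to its left, z up, the work surface at z = 0. Lengths are in mm, angles in rad, forces in N, time in s.
With the tool pointing down it reaches from about 425 to 1025 mm from the base axis. Payload 9.4 kg.
Tool frame: the origin (TCP) lies between the finger pads; the fingertips stand 19 mm ahead of it and the grasp point (between the pads) is the TCP; z points along the fingers, y is the line along which they close (so a half turn about z gives the same grasp; the last joint's range is limited). The gripper opens to 93 mm and grips with 3 to 60 N. Pads are 15 mm wide; open, the fingers measure 128 mm over their backs; the gripper's body (75 mm by 188 mm) begins 65 mm behind the grasp point.
Start: joints at [-1.38, 0.599, -0.003, 1.599, 0.002, 0.943, -0.08], TCP at [191.846, 699.156, 237.618] pointing down, gripper open.
Joint ranges: [-2.57, 2.57], [-0.35, 1.97], [-1.29, 1.29], [0.11, 2.56], [-1.05, 4.19], [0.11, 1.86], [-2.63, 2.63]. Speed limits (rad/s): [2.22, 2.22, 3.01, 3.01, 3.14, 3.14, 3.14].

INTERFACE

Orientations are given as a rotation vector (axis times angle).
In Python, from rig import manip gives the robot as it stands.
- The arm moves only by the shell command python3 -m inch 'ROWS' [FORCE]. ROWS is JSON, a list of rows, each an object of numbers: "gripper": the opening, from -1 (shut) to 1 (fully open); "dx", "dy", "dz": the shift along the tool's x, y, z in units of 0.15 m (1.0 is 0.15 m); "rx", "ry", "rz": the turn, a rotation vector about the tool's x, y, z in units of 60 degrees (1.0 is 60 degrees). In form: [{"gripper": .., "dx": .., "dy": .., "dz": .., "rx": .., "ry": .., "rz": ..}, ...]. A call has 1 to 8 rows; each row is the pose to reach, as a shift and turn from the pose commanded when the call began, along the tool's axes at that moment; what a row does not reach only later rows make up. A row lasts 1/10 s, in which the tool goes at most 50 mm and 8.59 degrees, less where a joint would pass 70% of its speed; a pose out of reach is approached as far as the arm can. A call with a number of a shift or a turn outside -1 to 1 is refused whole. A call with a gripper value outside its range is refused whole. The fingers move at their own pace and stop on an object; FORCE is the grip in N (left out, the last holds). Time passes only in rows, so rows that repeat a pose let the fingers close. It gives the time, the measured TCP pose, the force, the opening and the grip force at its end, in the units of the state.
- manip.sense(): the state, without advancing time (a new reading comes with each control period).
- manip.get_image(name): name is "side" or "top"; returns the picture (480x640x3 uint8, blue, green, red); there is no depth.
- manip.camera_model(name): a dict with "fx", "fy", "cx", "cy" (pixels), "pose" (4x4, takes a point from camera to world coordinates). Camera axes: x right, y down, z forward; pixel columns grow to the right and rows downward; lengths in mm; the calibration is good to about 2 mm. A picture is of the moment at which its call begins. camera_model takes no time and is no camera call.
- manip.sign_off(): hands the job in; it is judged then, once.
The state is a dict: "time": time; "q": joint angles; "qvel": joint speeds; "joint_torque": joint torques, N m; "position": TCP position; "orientation": TCP orientation; "force": force on the tool from outside, world axes, zero at the start; "moment": the same for the moment, N m; "opening": finger opening in mm; "finger_force": force on a finger pad.
Only numpy, scipy, OpenCV 4.12 (cv2) and the standard library are available. Lean on these libraries where they do the work, as an engineer would, in place of code of your own. Each camera call takes 0.05 s, during which the arm holds its last target. There are 200 camera calls.

TASK

Rock-test the glazed pickling weights on the marble slab one at a time, first the white, then the blue, then the terracotta one if there is one: lay it flat on the slab, let go and press down on the top close to its edge with a fingertip for a moment to see whether it tips. Lay each sound one flat in the slotted tube and throw each warped one, which tips, into the dark grey scrap box; then top up the tube with green spares from the pile until the stack just reaches the red line, leave the spares you do not need where they are, and do not disturb the garlic or the lemon.

Things in the scene. Friction and masses are not known exactly. Their poses are not given: they have to be found in the camera images.
- slab: white marble slab, fixed, 120 x 120 mm, its top truly flat and 14 mm above the worktop; origin at the centre of its underside, x and y along its sides
- tube: white plastic slotted tube, fixed: round base 94 mm across, 6 mm thick; two curved walls on its own +x and -x sides (inner radius 35 mm, 6 mm thick, top 60 mm above the worktop); between them, on its +y and -y sides, gaps 43 mm wide, open at the top, for fingers that hold a weight across the tube's y axis. Origin on the axis at the underside, z up
- tube_mark (a point): on the tube's axis at the height of the red line on the staves, 54 mm above the worktop = the top of three weights stacked on the base
- scrap_box: dark grey open scrap box, fixed, 140 x 140 mm outside, 65 mm high, walls 4 mm; origin at the centre of its underside, x and y along its sides
- white_a_mid (a point): centre (half-way up) of a round pickling weight with white glaze, 64 mm across, 16 mm thick, about 120 g, loose, z along its axis; it starts flat on a paper-thin cork square on the worktop. white_a and white_b look alike and at most one of them is here (the other reads None)
- white_a: the same white weight, at its underside's centre. Sound: underside flat, cannot tip. Warped: underside bellies out 5 mm and stands on its 20 mm wide middle, so it rests level, but tips about 0.2 rad towards an edge pressed with 2 N or more (a fingertip on its rim stops 2 to 4 mm lower than on a sound one) and rocks back when let go
- white_b_mid (a point): centre (half-way up) of a round pickling weight with white glaze, 64 mm across, 16 mm thick, about 120 g, loose, z along its axis; it starts flat on a paper-thin cork square on the worktop. white_a and white_b look alike and at most one of them is here (the other reads None)
- white_b: the same white weight, at its underside's centre. Sound: underside flat, cannot tip. Warped: underside bellies out 5 mm and stands on its 20 mm wide middle, so it rests level, but tips about 0.2 rad towards an edge pressed with 2 N or more (a fingertip on its rim stops 2 to 4 mm lower than on a sound one) and rocks back when let go
- blue_a_mid (a point): centre (half-way up) of a round pickling weight with blue glaze, 64 mm across, 16 mm thick, about 120 g, loose, z along its axis; it starts flat on a paper-thin cork square on the worktop. blue_a and blue_b look alike and at most one of them is here (the other reads None)
- blue_a: the same blue weight, at its underside's centre. Sound: underside flat, cannot tip. Warped: underside bellies out 5 mm and stands on its 20 mm wide middle, so it rests level, but tips about 0.2 rad towards an edge pressed with 2 N or more (a fingertip on its rim stops 2 to 4 mm lower than on a sound one) and rocks back when let go
- blue_b_mid (a point): centre (half-way up) of a round pickling weight with blue glaze, 64 mm across, 16 mm thick, about 120 g, loose, z along its axis; it starts flat on a paper-thin cork square on the worktop. blue_a and blue_b look alike and at most one of them is here (the other reads None)
- blue_b: the same blue weight, at its underside's centre. Sound: underside flat, cannot tip. Warped: underside bellies out 5 mm and stands on its 20 mm wide middle, so it rests level, but tips about 0.2 rad towards an edge pressed with 2 N or more (a fingertip on its rim stops 2 to 4 mm lower than on a sound one) and rocks back when let go
- terracotta_a_mid (a point): centre (half-way up) of a round pickling weight with terracotta glaze, 64 mm across, 16 mm thick, about 120 g, loose, z along its axis; it starts flat on a paper-thin cork square on the worktop. terracotta_a and terracotta_b look alike and at most one of them is here (the other reads None)
- terracotta_a: the same terracotta weight, at its underside's centre. Sound: underside flat, cannot tip. Warped: underside bellies out 5 mm and stands on its 20 mm wide middle, so it rests level, but tips about 0.2 rad towards an edge pressed with 2 N or more (a fingertip on its rim stops 2 to 4 mm lower than on a sound one) and rocks back when let go
- terracotta_b_mid (a point): centre (half-way up) of a round pickling weight with terracotta glaze, 64 mm across, 16 mm thick, about 120 g, loose, z along its axis; it starts flat on a paper-thin cork square on the worktop. terracotta_a and terracotta_b look alike and at most one of them is here (the other reads None)
- terracotta_b: the same terracotta weight, at its underside's centre. Sound: underside flat, cannot tip. Warped: underside bellies out 5 mm and stands on its 20 mm wide middle, so it rests level, but tips about 0.2 rad towards an edge pressed with 2 N or more (a fingertip on its rim stops 2 to 4 mm lower than on a sound one) and rocks back when let go
- spare_0_mid (a point): centre (half-way up) of a green spare weight, 64 mm across, 16 mm thick, about 120 g, known to be flat; the lowest of three piled on one another on the worktop at the start (grip with the fingertips no lower than its own underside, or the next is gripped too)
- spare_1_mid (a point): centre (half-way up) of a green spare weight, 64 mm across, 16 mm thick, about 120 g, known to be flat; the middle of three piled on one another on the worktop at the start (grip with the fingertips no lower than its own underside, or the next is gripped too)
- spare_2_mid (a point): centre (half-way up) of a green spare weight, 64 mm across, 16 mm thick, about 120 g, known to be flat; the top one of three piled on one another on the worktop at the start (grip with the fingertips no lower than its own underside, or the next is gripped too)
- garlic: bystander: garlic bulb, about 58 mm, not always here, loose on the worktop, to be left alone
- lemon: bystander: lemon, about 80 x 57 x 56 mm, loose on the worktop, to be left alone
There are look-alikes about, which are no part of the job. Leave any pink or purple look-alike of the blue_b alone.

How it is judged (in metres and radians):
On the way, in this order (a step that is already met when the one before it is completed fails the run):
1. The white weight lies released on the slab and is pressed down near its edge (a warped one tips) (contact force between the fingers and white_a above 1.5 N and contact force between each of white_a, white_b and slab above 2 N and horizontal distance between the grasp point and white_a_mid above 0.012 m and angle between white_a_mid's own z axis and vertical above 0.08 rad and contact force between the fingers and white_b above 1.5 N and horizontal distance between the grasp point and white_b_mid above 0.012 m), for 0.2 s.
2. The blue weight lies released on the slab and is pressed down near its edge (a warped one tips) (contact force between the fingers and blue_a above 1.5 N and contact force between each of blue_a, blue_b and slab above 2 N and horizontal distance between the grasp point and blue_a_mid above 0.012 m and contact force between the fingers and blue_b above 1.5 N and horizontal distance between the grasp point and blue_b_mid above 0.012 m and angle between blue_b_mid's own z axis and vertical above 0.08 rad), for 0.2 s.
3. The terracotta weight lies released on the slab and is pressed down near its edge (a warped one tips) (contact force between the fingers and terracotta_a above 1.5 N and contact force between each of terracotta_a, terracotta_b and slab above 2 N and horizontal distance between the grasp point and terracotta_a_mid above 0.012 m and angle between terracotta_a_mid's own z axis and vertical above 0.08 rad and contact force between the fingers and terracotta_b above 1.5 N and horizontal distance between the grasp point and terracotta_b_mid above 0.012 m), for 0.2 s.
At the end, for the whole second after the job is handed in: Sound weights lie flat (0.08 rad) in the tube within 10 mm of its axis, warped ones in the scrap box below its rim; three weights in all are in the tube, so that the stack ends at the red line (4 mm); other spares are within 20 mm of where they stood; all at rest (horizontal distance between each of white_b_mid, blue_a_mid, terracotta_b_mid and tube below 0.01 m and height (world z) of each of white_b_mid, blue_a_mid, terracotta_b_mid below 0.051 m and angle between each of white_b_mid, blue_a_mid, terracotta_b_mid's own z axis and vertical below 0.08 rad and linear speed of each of white_b, blue_a, terracotta_b, white_a, blue_b, terracotta_a below 0.02 m/s and x of white_a_mid in the frame of scrap_box between -0.068 and 0.068 m and y of white_a_mid in the frame of scrap_box between -0.068 and 0.068 m and z of each of white_a_mid, blue_b_mid, terracotta_a_mid in the frame of scrap_box below 0.062 m and x of blue_b_mid in the frame of scrap_box between -0.068 and 0.068 m and y of blue_b_mid in the frame of scrap_box between -0.068 and 0.068 m and x of terracotta_a_mid in the frame of scrap_box between -0.068 and 0.068 m and y of terracotta_a_mid in the frame of scrap_box between -0.068 and 0.068 m and ((horizontal distance between white_b_mid and tube below 0.01 m and height (world z) of white_b_mid between 0.042 and 0.051 m and angle between white_b_mid's own z axis and vertical below 0.08 rad) or (horizontal distance between blue_a_mid and tube below 0.01 m and height (world z) of blue_a_mid between 0.042 and 0.051 m and angle between blue_a_mid's own z axis and vertical below 0.08 rad) or (horizontal distance between terracotta_b_mid and tube below 0.01 m and height (world z) of terracotta_b_mid between 0.042 and 0.051 m and angle between terracotta_b_mid's own z axis and vertical below 0.08 rad) or (horizontal distance between spare_0_mid and tube below 0.01 m and height (world z) of spare_0_mid between 0.042 and 0.051 m and angle between spare_0_mid's own z axis and vertical below 0.08 rad) or (horizontal distance between spare_1_mid and tube below 0.01 m and height (world z) of spare_1_mid between 0.042 and 0.051 m and angle between spare_1_mid's own z axis and vertical below 0.08 rad) or (horizontal distance between spare_2_mid and tube below 0.01 m and height (world z) of spare_2_mid between 0.042 and 0.051 m and angle between spare_2_mid's own z axis and vertical below 0.08 rad)) and ((horizontal distance between spare_0_mid and tube below 0.01 m and height (world z) of spare_0_mid below 0.051 m and angle between spare_0_mid's own z axis and vertical below 0.08 rad) or distance of spare_0_mid from where it was at the start of the episode below 0.02 m) and ((horizontal distance between spare_1_mid and tube below 0.01 m and height (world z) of spare_1_mid below 0.051 m and angle between spare_1_mid's own z axis and vertical below 0.08 rad) or distance of spare_1_mid from where it was at the start of the episode below 0.02 m) and ((horizontal distance between spare_2_mid and tube below 0.01 m and height (world z) of spare_2_mid below 0.051 m and angle between spare_2_mid's own z axis and vertical below 0.08 rad) or distance of spare_2_mid from where it was at the start of the episode below 0.02 m)); the robot touches nothing.
It fails at once if The garlic is pushed more than 40 mm (distance of garlic from where it was at the start of the episode above 0.04 m).
It fails at once if The lemon is pushed more than 40 mm (distance of lemon from where it was at the start of the episode above 0.04 m).
Of white_a, white_b only 1 to 1 are there at a start; the rules pass over those that are not, and their reading is None.
Of blue_a, blue_b only 1 to 1 are there at a start; the rules pass over those that are not, and their reading is None.
Of terracotta_a, terracotta_b, garlic only 1 to 1 are there at a start; the rules pass over those that are not, and their reading is None.
At some moment in a run one of white_a, blue_b, terracotta_a, white_b, blue_a, terracotta_b may be knocked a few centimetres aside while the robot is not near it.
It also fails if it takes over 210 s, if anything falls off the work surface, if the arm or the gripper's body presses on something with over 40 N, if the wrist force passes 120 N, or if a joint passes its speed limit or range.

## Working session

There is one attempt and no reset: what is moved stays moved. The work goes in short steps, Python scripts to look and compute and a shell command to move; the robot and the scene stay as the last step left them, time stands still between calls to the robot, and variables do not carry over. Pictures are saved under pics/ and viewed, at most 14 in all, crops included, and the job is handed in when it is done.

```bash
mkdir -p pics; ls
python3 - <<'E'
from rig import manip
import cv2, numpy as np
for n in("top","side"):
    cv2.imwrite(f"pics/{n}0.png",manip.get_image(n))
    m=manip.camera_model(n);print(n,m["fx"],m["fy"],m["cx"],m["cy"]);print(np.round(m["pose"],3))
s=manip.sense();print(s)
E
```

```text
pics
top 496.66678478364133 496.66678478364133 319.69958298678085 237.2011782645493
[[-1.800000e-02 -9.960000e-01  8.800000e-02  4.505550e+02]
 [-1.000000e+00  1.900000e-02  4.000000e-03 -2.897620e+02]
 [-5.000000e-03 -8.800000e-02 -9.960000e-01  1.413904e+03]
 [ 0.000000e+00  0.000000e+00  0.000000e+00  1.000000e+00]]
side 515.3305441575972 515.3305441575972 321.51223453090273 235.59071464693744
[[ 8.800000e-01 -2.320000e-01  4.150000e-01  5.061700e+01]
 [-4.750000e-01 -3.950000e-01  7.860000e-01 -1.254797e+03]
 [-1.800000e-02 -8.890000e-01 -4.580000e-01  6.100840e+02]
 [ 0.000000e+00  0.000000e+00  0.000000e+00  1.000000e+00]]
{'time': 0.1, 'q': array([-1.37967191,  0.60005967, -0.00256721,  1.60004294,  0.00181265,
        0.94289615, -0.07982006]), 'qvel': array([-0.00127005, -0.00233078, -0.00053274, -0.00304088, -0.00119071,
        0.00042107, -0.00013293]), 'joint_torque': array([ 5.00963128e-03, -7.66553020e+01,  1.50223799e+00, -2.52941680e+01,
       -5.23198082e-02,  1.35325050e-02,  8.59585725e-05]), 'position': array([191.75159977, 698.75951274, 236.83793512]), 'orientation': array([-4.19331198e-01, -3.11341983e+00,  2.20316037e-03]), 'force': array([0.27798875, 0.08982412, 0.01018328]), 'moment': array([-0.01570976,  0.00866948, -0.05583424]), 'finger_force': 0.0, 'opening': 93.1489017501325}
```

View pics/top0.png

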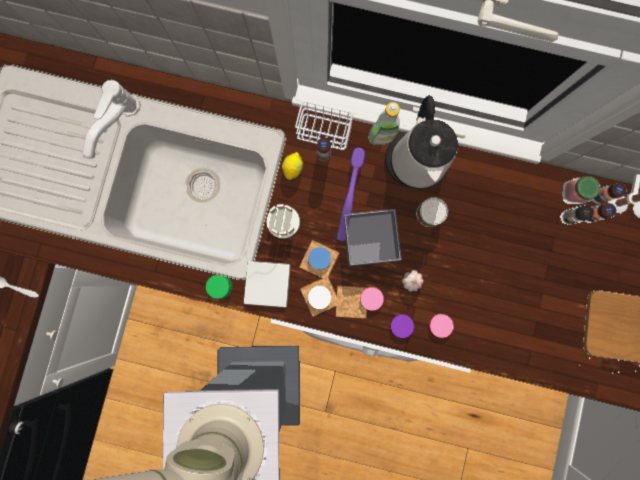

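View pics/side0.png

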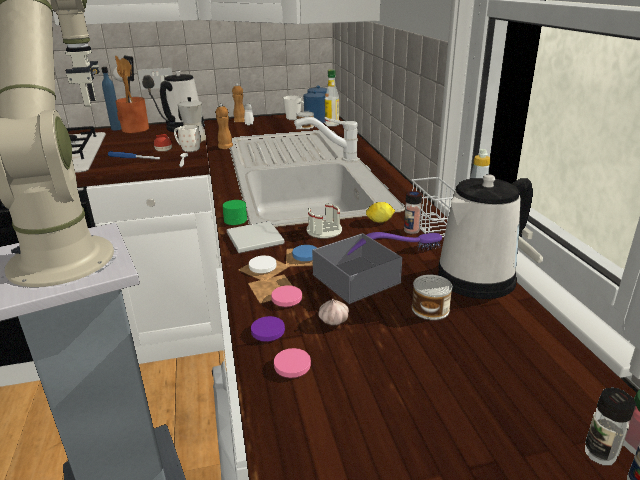

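The top view shows white (319,297), blue (319,258), slab (267,284), tube (283,221), scrap box (372,237), the spare pile (218,287), lemon (292,165) and garlic (413,281). With the garlic there, there is no terracotta weight. Pink at (372,299) and (441,326) and purple at (402,326) are look-alikes. I'll confirm in an enlarged crop.

```bash
cat > h.py <<'E'
import numpy as np, cv2
from rig import manip
from scipy.spatial.transform import Rotation as R
def px(n,u,v,z):
    m=manip.camera_model(n);P=np.array(m["pose"])
    d=P[:3,:3]@[(u-m["cx"])/m["fx"],(v-m["cy"])/m["fy"],1];o=P[:3,3]
    return (o+d*(z-o[2])/d[2])[:2].round(1)
def crop(n,name,u0,v0,w,h,k):
    I=manip.get_image(n);cv2.imwrite(f"pics/{name}.png",cv2.resize(I[v0:v0+h,u0:u0+w],None,fx=k,fy=k,interpolation=cv2.INTER_CUBIC));return I
def blob(I,lo,hi,box):
    u0,v0,u1,v1=box
    M=cv2.inRange(cv2.cvtColor(I[v0:v1,u0:u1],cv2.COLOR_BGR2HSV),lo,hi)
    n,l,s,c=cv2.connectedComponentsWithStats(M);i=1+np.argmax(s[1:,4]);return c[i]+[u0,v0],s[i]
def to(x,y,z,yaw=None):
    "tool shift in units (dx,dy,dz); rz to get tool y-axis at world angle yaw"
    s=manip.sense();r=R.from_rotvec(s["orientation"])
    d=r.inv().apply(np.array([x,y,z])-s["position"])/150
    out=d.round(3)
    ty=r.apply([0,1,0]);a=np.arctan2(ty[1],ty[0])
    print("pos",s["position"].round(1),"yawY",a.round(3),"tilt",np.round(r.apply([0,0,1]),3),"F",s["force"].round(1),"open",round(s["opening"],1),"t",s["time"])
    print("shift",out, end=" ")
    if yaw is not None:
        e=(yaw-a+np.pi/2)%np.pi-np.pi/2
        print("rz",(-e/(np.pi/3)).round(3))
    print()
E
python3 - <<'E'
from h import *
I=crop("top","c1",190,140,250,190,3)
for n,lo,hi,b,z in [("blue",(95,80,80),(125,255,255),(300,240,340,275),16),("white",(0,0,190),(180,60,255),(303,280,337,315),16),("green",(50,100,60),(85,255,255),(200,270,240,305),48)]:
    c,s=blob(I,lo,hi,b);print(n,c.round(1),s,px("top",*c,z))
for n,u,v,z in[("slab",267,284,14),("tube",283,221,60),("box",372,237,65),("garlic",413,281,25),("lemon",292,165,28)]:print(n,px("top",u,v,z))
E
```

```text
blue [319.2 257.9] [  9   8  21  21 364] [ 516.1 -282.2]
white [319.1 297. ] [  5   6  23  23 427] [ 406.7 -280.1]
green [218.3 286.5] [  6   5  26  24 499] [441.3  -4.6]
slab [ 445.5 -134.5]
tube [ 617.1 -185. ]
box [ 568.  -427.5]
garlic [ 446.5 -542.2]
lemon [ 780.6 -210. ]
```

View pics/c1.png

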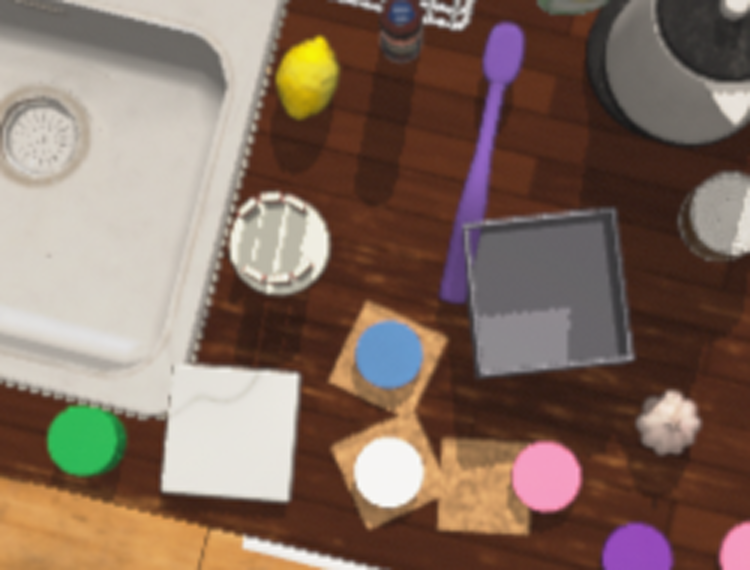

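The crop confirms it: white at crop (389,471), blue at (389,354), green pile at (87,440), tube at (280,243) with its gaps facing image left/right. The pink (547,476) and purple (637,556) weights are the look-alikes. I need the tube's axis and yaw more closely.

Run:
```python
from h import *
a=manip.get_image("top")[198:246,258:308];b=manip.get_image("side")[195:243,298:348]
cv2.imwrite("pics/tube.png",np.hstack([cv2.resize(i,(400,384),interpolation=cv2.INTER_CUBIC) for i in(a,b)]))
c=[px("top",190+u/3,140+v/3,14) for u,v in[(175,367),(299,374),(289,500),(163,490)]];print("slab",c,np.mean(c,0))
c=[px("top",190+u/3,140+v/3,65) for u,v in[(465,225),(614,209),(633,359),(479,375)]];print("box",c,np.mean(c,0))
to(407,-280,120,np.pi/2)
```

```text
slab [array([507.3, -82.3]), array([ 498.6, -198.8]), array([ 381.4, -188. ]), array([392.8, -70.5])] [ 445.025 -134.9  ]
box [array([ 629.8, -355.3]), array([ 642. , -491.6]), array([ 504.8, -504.4]), array([ 492.9, -364.9])] [ 567.375 -429.05 ]
pos [191.8 699.  237.2] yawY 1.303 tilt [-0.    -0.001 -1.   ] F [-0.2  0.8  0.2] open 93.2 t 0.25
shift [-3.11  -5.914  0.786] rz -0.256
```

View pics/tube.png

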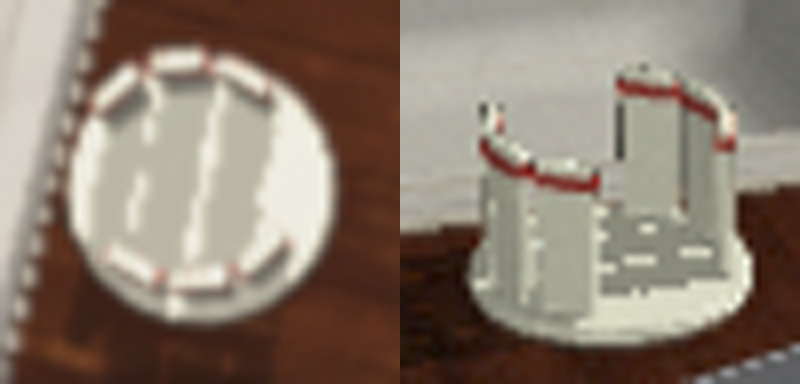

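Run:
```python
from h import *
f=lambda u,v:(258-.5+(u+.5)/8,198-.5+(v+.5)/8)
print("ring",px("top",*f(189,170),60),"base",px("top",*f(202,184),4))
a=px("top",*f(178,62),60);b=px("top",*f(200,278),60);print(a,b,np.arctan2(*(a-b)[::-1]))
print("side",px("side",298-.5+(609-400)/8,195-.5+131/8,55))
for n,u,v in[("white",None,None)]:
    I=manip.get_image("side")
    for n,lo,hi,bx in [("w",(0,0,190),(180,60,255),(240,250,282,275)),("b",(95,80,80),(125,255,255),(285,240,330,265))]:
        c,s=blob(I,lo,hi,bx);print(n,c.round(1),s,px("side",*c,12))
```

```text
ring [ 623.3 -180.1] base [ 625.3 -180.2]
[ 660.8 -176.8] [ 585.9 -183.5] 0.08921514946285307
side [ 624.3 -181.2]
w [262.7 263.6] [  9   6  27  17 364] [ 408.5 -283.1]
b [303.4 252.4] [  8   5  24  16 291] [ 513.3 -282.8]
```

Run:
```python
import numpy as np
w=[(192,699),(370,620),(510,490),(600,320),(610,140),(560,-30),(470,-190),(407,-281)]
a=1.303
for i in range(7):
    d=np.subtract(w[i+1],w[i]);ty=np.array([np.cos(a),np.sin(a)]);tx=np.array([-ty[1],ty[0]])
    print(round(d@tx/150,3),round(d@ty/150,3)); a-=.463 if i<6 else 0
```

```text
-1.284 -0.194
-1.273 -0.022
-1.275 0.141
-1.19 0.169
-1.141 0.307
-1.074 0.586
-0.476 0.564
```

Run:
```python
import numpy as np
a=1.303;az=np.linspace(1.303,-.604,10);r=np.r_[725,680,640,600,580,560,550,540,520,494]
w=np.c_[r*np.cos(az),r*np.sin(az)]
for i in range(9):
    d=w[i+1]-w[i];ty=np.array([np.cos(a),np.sin(a)]);tx=np.array([-ty[1],ty[0]])
    print(round(d@tx/150,3),round(d@ty/150,3),w[i+1].round()); a-=2.783/9
print(2.783/9/1.0472)
```

```text
-0.953 -0.401 [314. 603.]
-0.928 -0.273 [408. 493.]
-0.894 -0.187 [471. 371.]
-0.842 0.024 [521. 255.]
-0.809 0.097 [543. 135.]
-0.751 0.229 [550.  17.]
-0.713 0.295 [531. -97.]
-0.699 0.295 [ 481. -199.]
-0.667 0.311 [ 407. -281.]
0.2952847805788983
```

```bash
python3 -m inch '[{"dx":-0.33,"dy":-0.13,"rz":0.1},{"dx":-0.66,"dy":-0.27,"rz":0.2},{"dx":-0.95,"dy":-0.4,"rz":0.295},{"dx":-0.95,"dy":-0.4,"rz":0.295}]' 
python3 -m inch '[{"dx":-0.32,"dy":-0.09,"rz":0.1},{"dx":-0.64,"dy":-0.18,"rz":0.2},{"dx":-0.93,"dy":-0.27,"rz":0.295}]' 
python3 -m inch '[{"dx":-0.32,"dy":-0.06,"rz":0.1},{"dx":-0.63,"dy":-0.12,"rz":0.2},{"dx":-0.89,"dy":-0.19,"rz":0.295}]' 
python3 -m inch '[{"dx":-0.3,"dy":0.01,"rz":0.1},{"dx":-0.6,"dy":0.02,"rz":0.2},{"dx":-0.84,"dy":0.02,"rz":0.295},{"dx":-0.84,"dy":0.02,"rz":0.295}]'
python3 -c "
from h import *
to(543,135,237,-1.48)"
```

```text
pos [191.8 699.  237.3] yawY 1.303 tilt [-0.    -0.001 -1.   ] F [-0.6 -0.3  1. ] open 93.1 t 0.3
shift [-3.253 -3.007  0.004] rz -0.342
validation failed for argument at $[0]...
validation failed for argument at $[0]...
validation failed for argument at $[0]...
validation failed for argument at $[0]...
```

```bash
python3 -m inch '[{"gripper":1,"dx":-0.33,"dy":-0.13,"dz":0,"rx":0,"ry":0,"rz":0.1},{"gripper":1,"dx":-0.66,"dy":-0.27,"dz":0,"rx":0,"ry":0,"rz":0.2},{"gripper":1,"dx":-0.95,"dy":-0.4,"dz":0,"rx":0,"ry":0,"rz":0.295},{"gripper":1,"dx":-0.95,"dy":-0.4,"dz":0,"rx":0,"ry":0,"rz":0.295}]' 
python3 -c "
from h import *
to(408,493,237,-1.48)"
```

```text
time: 0.7
position: [320.6, 598.3, 238.1]
orientation: [0.91, 3.002, -0.002]
force: [-0.9, -0.7, -0.1]
opening: 93.2
finger_force: 0.0
pos [320.6 598.3 238.1] yawY 0.982 tilt [ 0.004 -0.003 -1.   ] F [-0.9 -0.7 -0.1] open 93.2 t 0.7
shift [-0.874 -0.26   0.011] rz -0.649
```

```bash
python3 -m inch '[{"gripper":1,"dx":-0.32,"dy":-0.09,"dz":0,"rx":0,"ry":0,"rz":0.1},{"gripper":1,"dx":-0.64,"dy":-0.18,"dz":0,"rx":0,"ry":0,"rz":0.2},{"gripper":1,"dx":-0.93,"dy":-0.27,"dz":0,"rx":0,"ry":0,"rz":0.295}]' |sed -n 2p
python3 -m inch '[{"gripper":1,"dx":-0.32,"dy":-0.06,"dz":0,"rx":0,"ry":0,"rz":0.1},{"gripper":1,"dx":-0.63,"dy":-0.12,"dz":0,"rx":0,"ry":0,"rz":0.2},{"gripper":1,"dx":-0.89,"dy":-0.19,"dz":0,"rx":0,"ry":0,"rz":0.295}]' |sed -n 2p
python3 -m inch '[{"gripper":1,"dx":-0.3,"dy":0.01,"dz":0,"rx":0,"ry":0,"rz":0.1},{"gripper":1,"dx":-0.6,"dy":0.02,"dz":0,"rx":0,"ry":0,"rz":0.2},{"gripper":1,"dx":-0.84,"dy":0.02,"dz":0,"rx":0,"ry":0,"rz":0.295}]'|sed -n 2p
python3 -m inch '[{"gripper":1,"dx":-0.3,"dy":0.03,"dz":0,"rx":0,"ry":0,"rz":0.1},{"gripper":1,"dx":-0.6,"dy":0.06,"dz":0,"rx":0,"ry":0,"rz":0.2},{"gripper":1,"dx":-0.81,"dy":0.1,"dz":0,"rx":0,"ry":0,"rz":0.295}]'|sed -n 2p
python3 -m inch '[{"gripper":1,"dx":-0.3,"dy":0.08,"dz":0,"rx":0,"ry":0,"rz":0.1},{"gripper":1,"dx":-0.6,"dy":0.16,"dz":0,"rx":0,"ry":0,"rz":0.2},{"gripper":1,"dx":-0.75,"dy":0.23,"dz":0,"rx":0,"ry":0,"rz":0.295}]'|sed -n 2p
python3 -m inch '[{"gripper":1,"dx":-0.3,"dy":0.1,"dz":0,"rx":0,"ry":0,"rz":0.1},{"gripper":1,"dx":-0.6,"dy":0.2,"dz":0,"rx":0,"ry":0,"rz":0.2},{"gripper":1,"dx":-0.71,"dy":0.3,"dz":0,"rx":0,"ry":0,"rz":0.295}]'|sed -n 2p
python3 -m inch '[{"gripper":1,"dx":-0.3,"dy":0.1,"dz":0,"rx":0,"ry":0,"rz":0.1},{"gripper":1,"dx":-0.6,"dy":0.2,"dz":0,"rx":0,"ry":0,"rz":0.2},{"gripper":1,"dx":-0.7,"dy":0.3,"dz":0,"rx":0,"ry":0,"rz":0.295},{"gripper":1,"dx":-0.7,"dy":0.3,"dz":0,"rx":0,"ry":0,"rz":0.295},{"gripper":1,"dx":-0.7,"dy":0.3,"dz":0,"rx":0,"ry":0,"rz":0.295}]'|sed -n 2p
python3 - <<'E'
from h import *
I=manip.get_image("top");J=manip.get_image("side");cv2.imwrite("pics/x.png",np.hstack([I,J]))
c,s=blob(I,(0,0,190),(180,60,255),(300,277,340,318));print(c,s,px("top",*c,16))
c,s=blob(J,(0,0,190),(180,60,255),(236,247,285,278));print(c,s,px("side",*c,12))
print(manip.sense()["q"].round(2))
to(407,-281,100,-1.48)
E
```

```text
position: [409.4, 492.2, 237.7]
position: [471.9, 370.1, 237.8]
position: [520.6, 253.9, 237.9]
position: [542.9, 133.1, 237.9]
position: [548.9, 14.7, 238.1]
position: [530.2, -99.7, 238.2]
position: [482.3, -198.2, 237.6]
[319.17411765 297.00705882] [  8   9  23  23 425] [ 406.7 -280.3]
[262.67302452 263.626703  ] [ 13   9  27  17 367] [ 408.3 -283.3]
[-0.23  0.43  0.71  2.09 -0.41  0.76 -0.42]
pos [ 482.5 -197.2  237.5] yawY -1.165 tilt [-0.     0.001 -1.   ] F [-0.   0.1 -0.6] open 93.0 t 3.1
shift [-0.683  0.315  0.916] rz 0.301
```

```bash
python3 -m inch '[{"gripper":1,"dx":-0.3,"dy":0.1,"dz":0.3,"rx":0,"ry":0,"rz":0.1},{"gripper":1,"dx":-0.6,"dy":0.2,"dz":0.6,"rx":0,"ry":0,"rz":0.2},{"gripper":1,"dx":-0.68,"dy":0.32,"dz":0.9,"rx":0,"ry":0,"rz":0.3},{"gripper":1,"dx":-0.68,"dy":0.32,"dz":0.9,"rx":0,"ry":0,"rz":0.3},{"gripper":1,"dx":-0.68,"dy":0.32,"dz":0.9,"rx":0,"ry":0,"rz":0.3},{"gripper":1,"dx":-0.68,"dy":0.32,"dz":0.9,"rx":0,"ry":0,"rz":0.3}]'|sed -n 2p
python3 - <<'E'
from h import *
I=crop("top","a",270,230,110,90,6)
to(407.5,-281.5,22,-1.48)
E
```

```text
position: [407.4, -281.9, 102.7]
pos [ 408.  -281.8  103.3] yawY -1.48 tilt [ 0.001  0.001 -1.   ] F [ 0.1 -0.2  0.7] open 92.8 t 3.75
shift [-0.004 -0.002  0.542] rz -0.0
```

View pics/a.png

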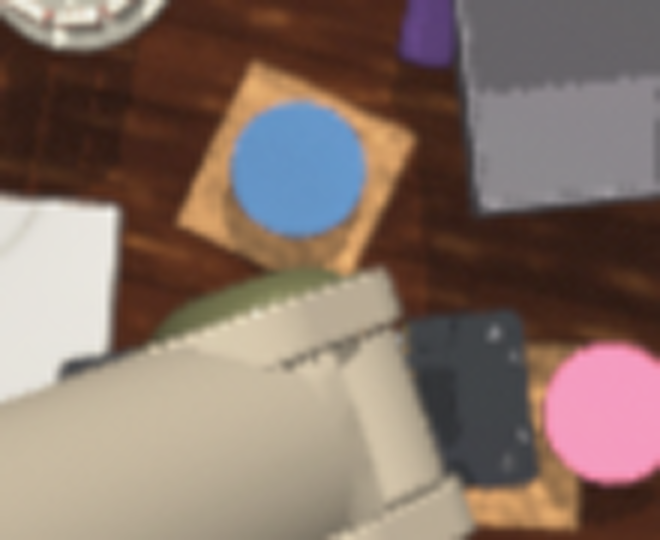

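The gripper stands over the white weight, with its body visible at crop (470,400) and clear of the pink look-alike at (612,412). Going down to grasp.

```bash
python3 -m inch '[{"gripper":1,"dx":0,"dy":0,"dz":0.25,"rx":0,"ry":0,"rz":0},{"gripper":1,"dx":0,"dy":0,"dz":0.45,"rx":0,"ry":0,"rz":0},{"gripper":1,"dx":0,"dy":0,"dz":0.53,"rx":0,"ry":0,"rz":0},{"gripper":1,"dx":0,"dy":0,"dz":0.53,"rx":0,"ry":0,"rz":0},{"gripper":-1,"dx":0,"dy":0,"dz":0.53,"rx":0,"ry":0,"rz":0},{"gripper":-1,"dx":0,"dy":0,"dz":0.53,"rx":0,"ry":0,"rz":0},{"gripper":-1,"dx":0,"dy":0,"dz":0.53,"rx":0,"ry":0,"rz":0},{"gripper":-1,"dx":0,"dy":0,"dz":0.53,"rx":0,"ry":0,"rz":0}]' 15
python3 -m inch '[{"gripper":-1,"dx":0,"dy":0,"dz":0,"rx":0,"ry":0,"rz":0},{"gripper":-1,"dx":0,"dy":0,"dz":0,"rx":0,"ry":0,"rz":0},{"gripper":-1,"dx":0,"dy":0,"dz":-0.2,"rx":0,"ry":0,"rz":0},{"gripper":-1,"dx":0,"dy":0,"dz":-0.4,"rx":0,"ry":0,"rz":0},{"gripper":-1,"dx":0,"dy":0,"dz":-0.4,"rx":0,"ry":0,"rz":0}]' 15
python3 - <<'E'
from h import *
to(445,-134.5,70,-1.48)
E
```

```text
time: 4.55
position: [407.4, -282.5, 23.9]
orientation: [3.138, 0.14, 0.002]
force: [-0.0, 1.0, 1.1]
opening: 65.5
finger_force: 0.7
time: 5.05
position: [407.8, -283.3, 85.6]
orientation: [3.136, 0.139, 0.005]
force: [-0.7, -0.1, -1.9]
opening: 63.4
finger_force: 15.0
pos [ 407.8 -283.3   85.6] yawY -1.482 tilt [ 0.003 -0.002 -1.   ] F [-0.7 -0.1 -1.9] open 63.4 t 5.05
shift [ 0.334 -0.967  0.103] rz -0.002
```

```bash
python3 -m inch '[{"gripper":-1,"dx":0.11,"dy":-0.33,"dz":0,"rx":0,"ry":0,"rz":0},{"gripper":-1,"dx":0.22,"dy":-0.65,"dz":0,"rx":0,"ry":0,"rz":0},{"gripper":-1,"dx":0.33,"dy":-0.97,"dz":0.1,"rx":0,"ry":0,"rz":0},{"gripper":-1,"dx":0.33,"dy":-0.97,"dz":0.2,"rx":0,"ry":0,"rz":0},{"gripper":-1,"dx":0.33,"dy":-0.97,"dz":0.27,"rx":0,"ry":0,"rz":0},{"gripper":-1,"dx":0.33,"dy":-0.97,"dz":0.27,"rx":0,"ry":0,"rz":0}]'
python3 -m inch '[{"gripper":-1,"dx":0,"dy":0,"dz":0.025,"rx":0,"ry":0,"rz":0},{"gripper":-1,"dx":0,"dy":0,"dz":0.035,"rx":0,"ry":0,"rz":0},{"gripper":-1,"dx":0,"dy":0,"dz":0.035,"rx":0,"ry":0,"rz":0}]'
python3 - <<'E'
from h import *
to(445,-134.5,38,-1.48)
E
```

```text
time: 5.65
position: [442.8, -132.7, 41.2]
orientation: [-3.138, -0.14, 0.003]
force: [0.1, -0.3, -1.2]
opening: 63.5
finger_force: 15.0
time: 5.95
position: [443.2, -134.0, 37.7]
orientation: [3.138, 0.136, 0.001]
force: [-0.3, 0.0, -1.3]
opening: 63.3
finger_force: 15.0
pos [ 443.2 -134.    37.7] yawY -1.484 tilt [ 0.001 -0.    -1.   ] F [-0.3  0.  -1.3] open 63.3 t 5.95
shift [ 0.011  0.004 -0.002] rz -0.004
```

```bash
python3 -m inch '[{"gripper":-1,"dx":0,"dy":0,"dz":0.01,"rx":0,"ry":0,"rz":0},{"gripper":-1,"dx":0,"dy":0,"dz":0.01,"rx":0,"ry":0,"rz":0}]' | egrep "pos|force"
python3 -m inch '[{"gripper":-1,"dx":0,"dy":0,"dz":0.007,"rx":0,"ry":0,"rz":0},{"gripper":-1,"dx":0,"dy":0,"dz":0.007,"rx":0,"ry":0,"rz":0}]' | egrep "pos|force"
```

```text
position: [443.5, -134.0, 36.9]
force: [-1.7, 0.5, 13.2]
finger_force: 15.0
position: [443.6, -134.0, 36.1]
force: [-2.7, -0.2, 17.8]
finger_force: 15.0
```

```bash
python3 -m inch '[{"gripper":1,"dx":0,"dy":0,"dz":0,"rx":0,"ry":0,"rz":0},{"gripper":1,"dx":0,"dy":0,"dz":0,"rx":0,"ry":0,"rz":0},{"gripper":1,"dx":0,"dy":0,"dz":0,"rx":0,"ry":0,"rz":0},{"gripper":1,"dx":0,"dy":0,"dz":-0.2,"rx":0,"ry":0,"rz":0},{"gripper":-1,"dx":0.16,"dy":0,"dz":-0.25,"rx":0,"ry":0,"rz":0},{"gripper":-1,"dx":0.16,"dy":0,"dz":-0.25,"rx":0,"ry":0,"rz":0},{"gripper":-1,"dx":0.16,"dy":0,"dz":-0.25,"rx":0,"ry":0,"rz":0},{"gripper":-1,"dx":0.16,"dy":0,"dz":-0.25,"rx":0,"ry":0,"rz":0}]'
python3 -m inch '[{"gripper":-1,"dx":0,"dy":0,"dz":0,"rx":0,"ry":0,"rz":0},{"gripper":-1,"dx":0,"dy":0,"dz":0,"rx":0,"ry":0,"rz":0},{"gripper":-1,"dx":0,"dy":0,"dz":0,"rx":0,"ry":0,"rz":0},{"gripper":-1,"dx":0,"dy":0,"dz":0,"rx":0,"ry":0,"rz":0}]'
python3 - <<'E'
from h import *
crop("side","b",200,195,80,60,6)
to(467.5,-134,51,-1.48)
E
```

```text
time: 7.15
position: [466.4, -131.1, 71.9]
orientation: [-3.138, -0.138, 0.002]
force: [0.1, 0.1, -0.0]
opening: 65.3
finger_force: 0.0
time: 7.55
position: [467.1, -131.4, 72.3]
orientation: [-3.138, -0.138, 0.0]
force: [0.0, 0.0, -0.2]
opening: 33.5
finger_force: 0.0
pos [ 467.2 -131.4   72.3] yawY -1.483 tilt [-0.  0. -1.] F [-0.3  0.2 -0.1] open 30.0 t 7.6
shift [0.001 0.018 0.142] rz -0.003
```

View pics/b.png

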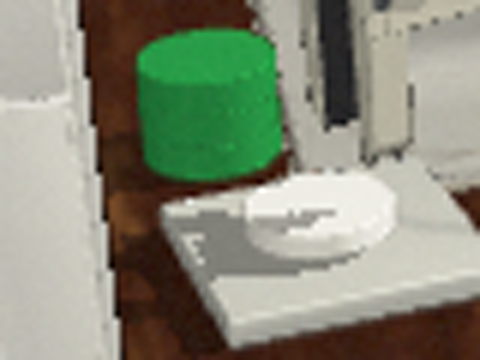

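The white weight lies level on the slab at crop (320,215) and is free of the fingers. Next I close the fingers fully and press in small steps, watching height and force.

```bash
python3 -m inch '[{"gripper":-1,"dx":0,"dy":0.015,"dz":0,"rx":0,"ry":0,"rz":0},{"gripper":-1,"dx":0,"dy":0.015,"dz":0,"rx":0,"ry":0,"rz":0},{"gripper":-1,"dx":0,"dy":0.015,"dz":0.05,"rx":0,"ry":0,"rz":0},{"gripper":-1,"dx":0,"dy":0.015,"dz":0.1,"rx":0,"ry":0,"rz":0},{"gripper":-1,"dx":0,"dy":0.015,"dz":0.13,"rx":0,"ry":0,"rz":0},{"gripper":-1,"dx":0,"dy":0.015,"dz":0.13,"rx":0,"ry":0,"rz":0}]' | egrep "pos|force|open"
python3 -m inch '[{"gripper":-1,"dx":0,"dy":0,"dz":0.01,"rx":0,"ry":0,"rz":0},{"gripper":-1,"dx":0,"dy":0,"dz":0.02,"rx":0,"ry":0,"rz":0}]' | egrep "pos|force|open"
python3 -m inch '[{"gripper":-1,"dx":0,"dy":0,"dz":0.004,"rx":0,"ry":0,"rz":0},{"gripper":-1,"dx":0,"dy":0,"dz":0.008,"rx":0,"ry":0,"rz":0}]' | egrep "pos|force|open"
```

```text
position: [467.1, -133.5, 52.0]
force: [-0.2, 0.8, 1.0]
opening: 0.7
finger_force: 0.0
position: [467.5, -133.6, 49.8]
force: [-0.4, 0.4, -0.4]
opening: 0.7
finger_force: 0.0
position: [468.1, -133.6, 48.9]
force: [1.5, 0.1, 5.3]
opening: 0.2
finger_force: 2.4
```

```bash
for i in 1; do python3 -m inch '[{"gripper":-1,"dx":0,"dy":0,"dz":0.006,"rx":0,"ry":0,"rz":0},{"gripper":-1,"dx":0,"dy":0,"dz":0.006,"rx":0,"ry":0,"rz":0}]' | egrep "pos|force"; done
python3 -m inch '[{"gripper":-1,"dx":0,"dy":0,"dz":0.007,"rx":0,"ry":0,"rz":0},{"gripper":-1,"dx":0,"dy":0,"dz":0.007,"rx":0,"ry":0,"rz":0},{"gripper":-1,"dx":0,"dy":0,"dz":0.007,"rx":0,"ry":0,"rz":0}]' | egrep "pos|force"
python3 - <<'E'
from h import *
crop("side","b2",200,195,80,60,6)
to(467.5,-134,51,-1.48)
E
```

```text
position: [468.9, -133.7, 48.2]
force: [2.4, -0.5, 5.5]
finger_force: 3.2
position: [469.8, -133.7, 47.5]
force: [4.2, 0.9, 8.4]
finger_force: 4.6
pos [ 469.8 -133.8   47.5] yawY -1.482 tilt [ 0.004 -0.001 -1.   ] F [5.1 0.2 9.2] open 0.5 t 9.15
shift [-0.015 -0.    -0.023] rz -0.002
```

View pics/b2.png

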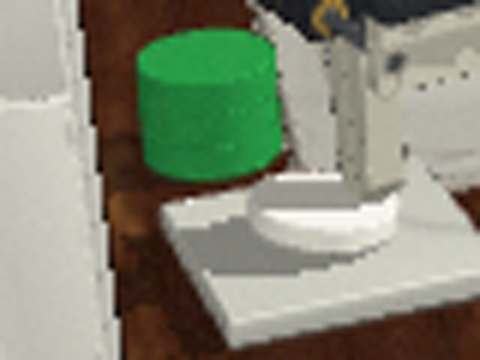

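```bash
for i in 1; do python3 -m inch '[{"gripper":-1,"dx":-0.005,"dy":0,"dz":0.007,"rx":0,"ry":0,"rz":0},{"gripper":-1,"dx":-0.01,"dy":0,"dz":0.014,"rx":0,"ry":0,"rz":0},{"gripper":-1,"dx":-0.01,"dy":0,"dz":0.014,"rx":0,"ry":0,"rz":0}]' | egrep "pos|force"; done
python3 - <<'E'
from h import *
I=crop("side","b3",200,195,80,60,6)
to(467.5,-134,51,-1.48)
E
```

```text
position: [470.1, -133.9, 46.5]
force: [7.6, 3.4, 26.5]
finger_force: 13.5
pos [ 470.1 -133.9   46.6] yawY -1.482 tilt [ 0.008 -0.001 -1.   ] F [ 7.2  2.6 25.9] open 0.8 t 9.5
shift [-0.017 -0.001 -0.03 ] rz -0.002
```

View pics/b3.png

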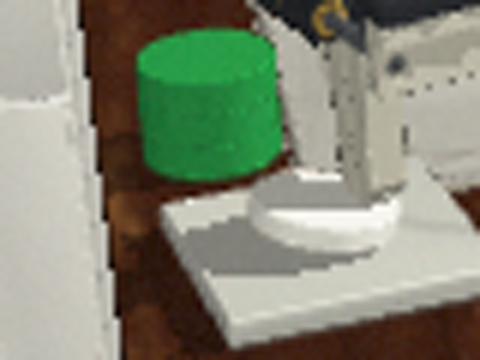

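Under light force the tip kept sinking, and it settled 2.4 mm lower. The weight's near underside has also visibly lifted (crop y 262→250), so the white one tips and is warped: it goes to the scrap box.

```bash
python3 -m inch '[{"gripper":-1,"dx":0.01,"dy":0,"dz":-0.05,"rx":0,"ry":0,"rz":0},{"gripper":-1,"dx":0,"dy":0,"dz":-0.2,"rx":0,"ry":0,"rz":0},{"gripper":1,"dx":-0.1,"dy":0,"dz":-0.25,"rx":0,"ry":0,"rz":0},{"gripper":1,"dx":-0.16,"dy":0,"dz":-0.25,"rx":0,"ry":0,"rz":0},{"gripper":1,"dx":-0.16,"dy":0,"dz":-0.25,"rx":0,"ry":0,"rz":0},{"gripper":1,"dx":-0.16,"dy":0,"dz":-0.25,"rx":0,"ry":0,"rz":0},{"gripper":1,"dx":-0.16,"dy":0,"dz":-0.25,"rx":0,"ry":0,"rz":0}]'
python3 -m inch '[{"gripper":1,"dx":0,"dy":0,"dz":0,"rx":0,"ry":0,"rz":0},{"gripper":1,"dx":0,"dy":0,"dz":0,"rx":0,"ry":0,"rz":0},{"gripper":1,"dx":0,"dy":0,"dz":0,"rx":0,"ry":0,"rz":0}]' |grep open
python3 - <<'E'
from h import *
I=crop("side","b4",200,195,80,60,6)
c,s=(np.array([233.3,231.]),0)
to(444,-134,38.5,-1.48)
E
```

```text
time: 10.2
position: [442.2, -135.9, 81.6]
orientation: [-3.138, -0.138, 0.001]
force: [-0.2, 1.2, 0.5]
opening: 35.6
finger_force: 0.0
opening: 59.8
pos [ 442.2 -135.8   82. ] yawY -1.482 tilt [-0. -0. -1.] F [0.2 0.6 0.8] open 64.0 t 10.55
shift [ 0.013 -0.011  0.29 ] rz -0.002
```

View pics/b4.png

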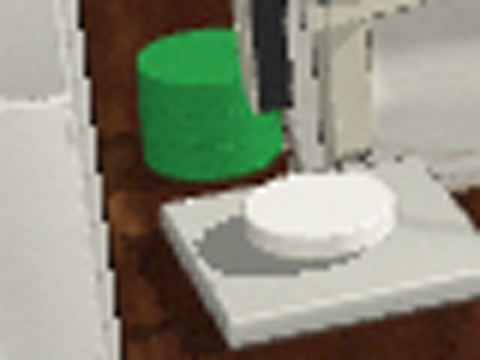

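It rocked back level in the same place (crop 320,213). Picking it up for the scrap box.

```bash
python3 -m inch '[{"gripper":1,"dx":0.01,"dy":-0.01,"dz":0,"rx":0,"ry":0,"rz":0},{"gripper":1,"dx":0.01,"dy":-0.01,"dz":0,"rx":0,"ry":0,"rz":0},{"gripper":1,"dx":0.01,"dy":-0.01,"dz":0,"rx":0,"ry":0,"rz":0},{"gripper":1,"dx":0.01,"dy":-0.01,"dz":0,"rx":0,"ry":0,"rz":0},{"gripper":1,"dx":0.01,"dy":-0.01,"dz":0.1,"rx":0,"ry":0,"rz":0},{"gripper":1,"dx":0.01,"dy":-0.01,"dz":0.2,"rx":0,"ry":0,"rz":0},{"gripper":1,"dx":0.01,"dy":-0.01,"dz":0.28,"rx":0,"ry":0,"rz":0},{"gripper":1,"dx":0.01,"dy":-0.01,"dz":0.28,"rx":0,"ry":0,"rz":0}]'|egrep "pos|force|open"
python3 -m inch '[{"gripper":-1,"dx":0,"dy":0,"dz":0,"rx":0,"ry":0,"rz":0},{"gripper":-1,"dx":0,"dy":0,"dz":0,"rx":0,"ry":0,"rz":0},{"gripper":-1,"dx":0,"dy":0,"dz":0,"rx":0,"ry":0,"rz":0},{"gripper":-1,"dx":0,"dy":0,"dz":0,"rx":0,"ry":0,"rz":0},{"gripper":-1,"dx":0,"dy":0,"dz":0,"rx":0,"ry":0,"rz":0},{"gripper":-1,"dx":0,"dy":0,"dz":-0.3,"rx":0,"ry":0,"rz":0},{"gripper":-1,"dx":0,"dy":0,"dz":-0.6,"rx":0,"ry":0,"rz":0},{"gripper":-1,"dx":0,"dy":0,"dz":-0.7,"rx":0,"ry":0,"rz":0}]' 20
python3 - <<'E'
from h import *
to(567,-429,145,-1.48)
I=manip.get_image("side")
c,s=blob(I,(95,80,80),(125,255,255),(270,225,345,280));print(c.round(1),s,px("side",*c,12))
E
```

```text
position: [442.9, -134.2, 39.2]
force: [-0.2, 0.1, 0.3]
opening: 92.6
finger_force: 0.0
time: 12.15
position: [443.8, -134.6, 147.9]
orientation: [3.138, 0.138, 0.004]
force: [1.1, 0.3, -1.5]
opening: 63.2
finger_force: 20.0
pos [ 443.8 -134.6  147.9] yawY -1.483 tilt [ 0.002 -0.001 -1.   ] F [ 1.1  0.3 -1.5] open 63.2 t 12.15
shift [0.646 2.027 0.023] rz -0.003

[303.4 252.4] [ 23  20  24  16 291] [ 513.3 -282.8]
```

```bash
python3 -m inch '[{"gripper":-1,"dx":0.11,"dy":0.3,"dz":0,"rx":0,"ry":0,"rz":0},{"gripper":-1,"dx":0.22,"dy":0.6,"dz":0,"rx":0,"ry":0,"rz":0},{"gripper":-1,"dx":0.32,"dy":0.9,"dz":0,"rx":0,"ry":0,"rz":0}]'|grep pos
python3 -m inch '[{"gripper":-1,"dx":0.11,"dy":0.3,"dz":0,"rx":0,"ry":0,"rz":0},{"gripper":-1,"dx":0.22,"dy":0.6,"dz":0,"rx":0,"ry":0,"rz":0},{"gripper":-1,"dx":0.32,"dy":0.9,"dz":0,"rx":0,"ry":0,"rz":0}]'|grep pos
python3 -m inch '[{"gripper":-1,"dx":0.01,"dy":0.22,"dz":0.2,"rx":0,"ry":0,"rz":0},{"gripper":-1,"dx":0.01,"dy":0.22,"dz":0.4,"rx":0,"ry":0,"rz":0},{"gripper":-1,"dx":0.01,"dy":0.22,"dz":0.56,"rx":0,"ry":0,"rz":0},{"gripper":-1,"dx":0.01,"dy":0.22,"dz":0.56,"rx":0,"ry":0,"rz":0}]'
python3 -m inch '[{"gripper":0.6,"dx":0,"dy":0,"dz":0,"rx":0,"ry":0,"rz":0},{"gripper":0.6,"dx":0,"dy":0,"dz":0,"rx":0,"ry":0,"rz":0},{"gripper":0.6,"dx":0,"dy":0,"dz":0,"rx":0,"ry":0,"rz":0},{"gripper":0.6,"dx":0,"dy":0,"dz":-0.2,"rx":0,"ry":0,"rz":0},{"gripper":0.6,"dx":0,"dy":0,"dz":-0.4,"rx":0,"ry":0,"rz":0},{"gripper":1,"dx":0,"dy":0,"dz":-0.6,"rx":0,"ry":0,"rz":0},{"gripper":1,"dx":0,"dy":0,"dz":-0.6,"rx":0,"ry":0,"rz":0}]'
python3 - <<'E'
from h import *
I=manip.get_image("side")
c,s=blob(I,(95,80,80),(125,255,255),(270,225,345,280));print(c.round(1),s,px("side",*c,12))
to(515,-282.5,100,-1.48)
E
```

```text
position: [504.1, -264.9, 144.4]
position: [563.5, -395.7, 143.6]
time: 13.2
position: [565.3, -425.5, 56.3]
orientation: [-3.133, -0.137, 0.007]
force: [0.4, -0.2, -2.0]
opening: 63.5
finger_force: 20.0
time: 13.9
position: [568.9, -429.1, 156.7]
orientation: [3.134, 0.139, 0.01]
force: [0.2, -0.3, 0.9]
opening: 86.2
finger_force: 0.0
[303.4 252.4] [ 23  20  24  16 293] [ 513.1 -283. ]
pos [ 568.4 -428.1  154.4] yawY -1.482 tilt [ 0.005 -0.003 -1.   ] F [-0.4 -0.3 -1. ] open 89.5 t 13.95
shift [-0.27  -1.     0.358] rz -0.002
```

```bash
python3 -m inch '[{"gripper":0.8,"dx":-0.09,"dy":-0.3,"dz":0,"rx":0,"ry":0,"rz":0},{"gripper":0.8,"dx":-0.18,"dy":-0.6,"dz":0,"rx":0,"ry":0,"rz":0},{"gripper":0.8,"dx":-0.27,"dy":-0.9,"dz":0.1,"rx":0,"ry":0,"rz":0},{"gripper":0.8,"dx":-0.27,"dy":-1,"dz":0.36,"rx":0,"ry":0,"rz":0},{"gripper":0.8,"dx":-0.27,"dy":-1,"dz":0.36,"rx":0,"ry":0,"rz":0},{"gripper":0.8,"dx":-0.27,"dy":-1,"dz":0.36,"rx":0,"ry":0,"rz":0}]'
python3 - <<'E'
from h import *
I=crop("side","d",250,215,170,110,4)
to(514.5,-282.5,24,-1.48)
E
```

```text
time: 14.55
position: [513.8, -282.2, 97.3]
orientation: [3.138, 0.139, -0.001]
force: [1.0, -0.2, -0.2]
opening: 83.8
finger_force: 0.0
pos [ 514.2 -283.3   98. ] yawY -1.483 tilt [ 0.001 -0.002 -1.   ] F [-1.1 -0.3  0.8] open 84.0 t 14.6
shift [ 0.002 -0.006  0.493] rz -0.003
```

View pics/d.png

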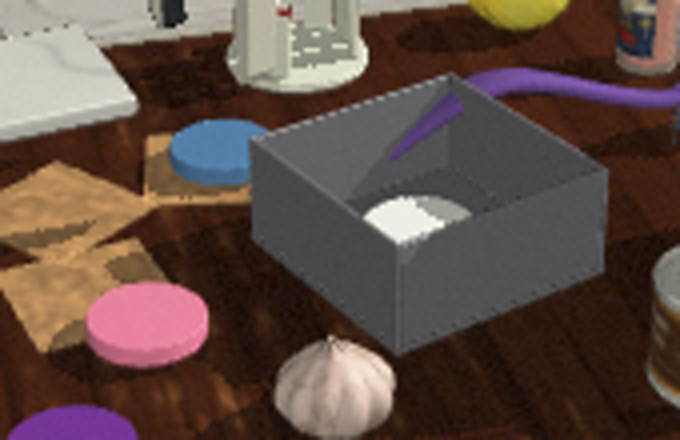

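The white weight is in the scrap box (crop 415,220). The blue one (220,150) is still in place. Grasping blue and taking it to the slab.

```bash
python3 -m inch '[{"gripper":0.8,"dx":0.01,"dy":0.0,"dz":0.2,"rx":0,"ry":0,"rz":0},{"gripper":0.8,"dx":0.01,"dy":0,"dz":0.4,"rx":0,"ry":0,"rz":0},{"gripper":0.8,"dx":0.01,"dy":0,"dz":0.49,"rx":0,"ry":0,"rz":0},{"gripper":0.8,"dx":0.01,"dy":0,"dz":0.49,"rx":0,"ry":0,"rz":0},{"gripper":-1,"dx":0.01,"dy":0,"dz":0.49,"rx":0,"ry":0,"rz":0},{"gripper":-1,"dx":0.01,"dy":0,"dz":0.49,"rx":0,"ry":0,"rz":0},{"gripper":-1,"dx":0.01,"dy":0,"dz":0.49,"rx":0,"ry":0,"rz":0},{"gripper":-1,"dx":0.01,"dy":0,"dz":0.49,"rx":0,"ry":0,"rz":0}]' 15 | egrep "pos|force|open"
python3 -m inch '[{"gripper":-1,"dx":0,"dy":0,"dz":0,"rx":0,"ry":0,"rz":0},{"gripper":-1,"dx":0,"dy":0,"dz":0,"rx":0,"ry":0,"rz":0},{"gripper":-1,"dx":0,"dy":0,"dz":-0.2,"rx":0,"ry":0,"rz":0},{"gripper":-1,"dx":0,"dy":0,"dz":-0.4,"rx":0,"ry":0,"rz":0},{"gripper":-1,"dx":0,"dy":0,"dz":-0.4,"rx":0,"ry":0,"rz":0},{"gripper":-1,"dx":0,"dy":0,"dz":-0.4,"rx":0,"ry":0,"rz":0}]' | egrep "pos|force|open"
python3 - <<'E'
from h import *
to(445,-134.5,45,-1.48)
E
```

```text
position: [515.8, -281.8, 24.7]
force: [-0.2, -0.9, 6.9]
opening: 63.8
finger_force: 15.0
position: [515.7, -281.0, 84.1]
force: [0.2, 0.1, -1.8]
opening: 63.7
finger_force: 15.0
pos [ 515.7 -281.    84.1] yawY -1.482 tilt [ 0.001 -0.    -1.   ] F [ 0.2  0.1 -1.8] open 63.7 t 16.0
shift [-0.383 -1.015  0.26 ] rz -0.002
```

```bash
python3 -m inch '[{"gripper":-1,"dx":-0.12,"dy":-0.32,"dz":0,"rx":0,"ry":0,"rz":0},{"gripper":-1,"dx":-0.24,"dy":-0.64,"dz":0,"rx":0,"ry":0,"rz":0},{"gripper":-1,"dx":-0.38,"dy":-1,"dz":0,"rx":0,"ry":0,"rz":0},{"gripper":-1,"dx":-0.38,"dy":-1,"dz":0.1,"rx":0,"ry":0,"rz":0},{"gripper":-1,"dx":-0.38,"dy":-1,"dz":0.27,"rx":0,"ry":0,"rz":0},{"gripper":-1,"dx":-0.38,"dy":-1,"dz":0.27,"rx":0,"ry":0,"rz":0}]' | egrep "pos|force"
python3 -m inch '[{"gripper":-1,"dx":0,"dy":0,"dz":0.015,"rx":0,"ry":0,"rz":0},{"gripper":-1,"dx":0,"dy":0,"dz":0.03,"rx":0,"ry":0,"rz":0},{"gripper":-1,"dx":0,"dy":0,"dz":0.035,"rx":0,"ry":0,"rz":0}]' | egrep "pos|force"
python3 -m inch '[{"gripper":-1,"dx":0,"dy":0,"dz":0.007,"rx":0,"ry":0,"rz":0},{"gripper":-1,"dx":0,"dy":0,"dz":0.007,"rx":0,"ry":0,"rz":0}]' | egrep "pos|force"
```

```text
position: [444.0, -135.9, 41.0]
force: [-0.2, 0.4, -0.8]
finger_force: 15.0
position: [445.3, -137.7, 38.5]
force: [-2.1, -0.3, 18.0]
finger_force: 15.0
position: [445.4, -137.7, 38.1]
force: [-3.2, 0.3, 15.1]
finger_force: 15.0
```

```bash
python3 -m inch '[{"gripper":1,"dx":0,"dy":0,"dz":0,"rx":0,"ry":0,"rz":0},{"gripper":1,"dx":0,"dy":0,"dz":0,"rx":0,"ry":0,"rz":0},{"gripper":1,"dx":0,"dy":0,"dz":0,"rx":0,"ry":0,"rz":0},{"gripper":1,"dx":0,"dy":0,"dz":-0.2,"rx":0,"ry":0,"rz":0},{"gripper":-1,"dx":0.16,"dy":0,"dz":-0.25,"rx":0,"ry":0,"rz":0},{"gripper":-1,"dx":0.16,"dy":0,"dz":-0.25,"rx":0,"ry":0,"rz":0},{"gripper":-1,"dx":0.16,"dy":0,"dz":-0.25,"rx":0,"ry":0,"rz":0},{"gripper":-1,"dx":0.16,"dy":0,"dz":-0.25,"rx":0,"ry":0,"rz":0}]' | egrep "pos|open"
python3 -m inch '[{"gripper":-1,"dx":0,"dy":0,"dz":0,"rx":0,"ry":0,"rz":0},{"gripper":-1,"dx":0,"dy":0,"dz":0,"rx":0,"ry":0,"rz":0},{"gripper":-1,"dx":0,"dy":0,"dz":0,"rx":0,"ry":0,"rz":0},{"gripper":-1,"dx":0,"dy":0,"dz":0,"rx":0,"ry":0,"rz":0},{"gripper":-1,"dx":0,"dy":0,"dz":0,"rx":0,"ry":0,"rz":0},{"gripper":-1,"dx":0,"dy":0,"dz":0,"rx":0,"ry":0,"rz":0},{"gripper":-1,"dx":0,"dy":0,"dz":0,"rx":0,"ry":0,"rz":0}]' | egrep "pos|open"
python3 - <<'E'
from h import *
I=manip.get_image("side")
c,s=blob(I,(95,80,80),(125,255,255),(215,205,285,255));print(c.round(1),s,px("side",*c,26))
to(469.5,-138,51,-1.48)
E
```

```text
position: [468.2, -134.7, 73.9]
opening: 65.4
position: [469.1, -134.9, 74.3]
opening: 9.5
[254.5 230.5] [ 28  19  25  14 290] [ 446.  -140.9]
pos [ 469.1 -134.9   74.3] yawY -1.482 tilt [ 0. -0. -1.] F [ 0.3 -0.  -0.3] open 5.7 t 18.65
shift [0.001 0.021 0.155] rz -0.002
```

```bash
python3 -m inch '[{"gripper":-1,"dx":0,"dy":0.02,"dz":0,"rx":0,"ry":0,"rz":0},{"gripper":-1,"dx":0,"dy":0.02,"dz":0.05,"rx":0,"ry":0,"rz":0},{"gripper":-1,"dx":0,"dy":0.02,"dz":0.1,"rx":0,"ry":0,"rz":0},{"gripper":-1,"dx":0,"dy":0.02,"dz":0.15,"rx":0,"ry":0,"rz":0},{"gripper":-1,"dx":0,"dy":0.02,"dz":0.15,"rx":0,"ry":0,"rz":0}]' | egrep "pos|force"
for i in 1; do
python3 -m inch '[{"gripper":-1,"dx":0,"dy":0,"dz":0.006,"rx":0,"ry":0,"rz":0},{"gripper":-1,"dx":0,"dy":0,"dz":0.012,"rx":0,"ry":0,"rz":0}]' | egrep "pos|force"
python3 -m inch '[{"gripper":-1,"dx":0,"dy":0,"dz":0.006,"rx":0,"ry":0,"rz":0},{"gripper":-1,"dx":0,"dy":0,"dz":0.006,"rx":0,"ry":0,"rz":0}]' | egrep "pos|force"
done
```

```text
position: [468.8, -137.8, 50.6]
force: [0.3, 1.0, -0.4]
finger_force: 0.0
position: [469.4, -138.0, 50.0]
force: [-0.6, -0.6, 0.5]
finger_force: 0.0
position: [469.6, -137.9, 49.2]
force: [-0.6, -0.4, 2.7]
finger_force: 0.8
```

```bash
python3 -m inch '[{"gripper":-1,"dx":0,"dy":0,"dz":0.007,"rx":0,"ry":0,"rz":0},{"gripper":-1,"dx":0,"dy":0,"dz":0.007,"rx":0,"ry":0,"rz":0},{"gripper":-1,"dx":0,"dy":0,"dz":0.007,"rx":0,"ry":0,"rz":0}]' | egrep "pos|force"
python3 -m inch '[{"gripper":-1,"dx":0,"dy":0,"dz":0.004,"rx":0,"ry":0,"rz":0},{"gripper":-1,"dx":0,"dy":0,"dz":0.007,"rx":0,"ry":0,"rz":0},{"gripper":-1,"dx":0,"dy":0,"dz":0.007,"rx":0,"ry":0,"rz":0},{"gripper":-1,"dx":0,"dy":0,"dz":0.007,"rx":0,"ry":0,"rz":0}]' | egrep "pos|force"
```

```text
position: [470.5, -138.0, 48.6]
force: [2.8, 0.9, 6.5]
finger_force: 3.2
position: [471.5, -138.2, 47.9]
force: [3.3, 1.0, 9.7]
finger_force: 4.9
```

```bash
python3 -m inch '[{"gripper":-1,"dx":-0.005,"dy":0,"dz":0.007,"rx":0,"ry":0,"rz":0},{"gripper":-1,"dx":-0.01,"dy":0,"dz":0.012,"rx":0,"ry":0,"rz":0},{"gripper":-1,"dx":-0.01,"dy":0,"dz":0.012,"rx":0,"ry":0,"rz":0}]' | egrep "pos|force"
python3 - <<'E'
from h import *
I=crop("side","e",200,195,80,60,6)
c,s=blob(I,(95,80,40),(125,255,255),(215,205,285,255));print(c.round(1),s)
E
```

```text
position: [472.0, -138.4, 47.0]
force: [6.9, 2.3, 22.4]
finger_force: 11.6
[254.5 230.4] [ 28  19  25  13 247]
```

View pics/e.png

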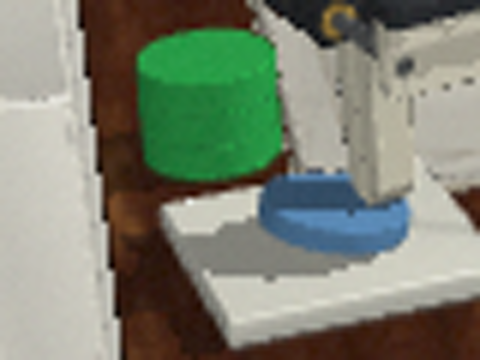

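I need a direct pressed/released comparison to be sure for blue.

```bash
python3 -m inch '[{"gripper":-1,"dx":0.01,"dy":0,"dz":-0.05,"rx":0,"ry":0,"rz":0},{"gripper":-1,"dx":0.01,"dy":0,"dz":-0.1,"rx":0,"ry":0,"rz":0},{"gripper":-1,"dx":0,"dy":0,"dz":-0.2,"rx":0,"ry":0,"rz":0},{"gripper":-1,"dx":0,"dy":0,"dz":-0.25,"rx":0,"ry":0,"rz":0},{"gripper":-1,"dx":0,"dy":0,"dz":-0.25,"rx":0,"ry":0,"rz":0}]' | egrep "pos|force"
python3 - <<'E'
from h import *
I=crop("side","e2",200,195,80,60,6)
c,s=blob(I,(95,80,40),(125,255,255),(215,205,285,255));print(c.round(1),s)
f=lambda n:cv2.imread(f"pics/{n}.png")[140:290,220:440]
cv2.imwrite("pics/cmp.png",cv2.resize(np.vstack([np.hstack([f("b4"),f("b3")]),np.hstack([f("e2"),f("e")])]),None,fx=1.8,fy=1.8))
to(446,-138,80,-1.48)
E
```

```text
position: [468.1, -137.9, 83.4]
force: [-0.4, 0.9, 0.0]
finger_force: 0.0
[254.5 230.5] [ 28  19  25  14 290]
pos [ 468.  -137.8   82.9] yawY -1.482 tilt [ 0.001 -0.    -1.   ] F [1.1 0.4 0.1] open 0.6 t 21.15
shift [-0.146 -0.012  0.019] rz -0.002
```

View pics/cmp.png

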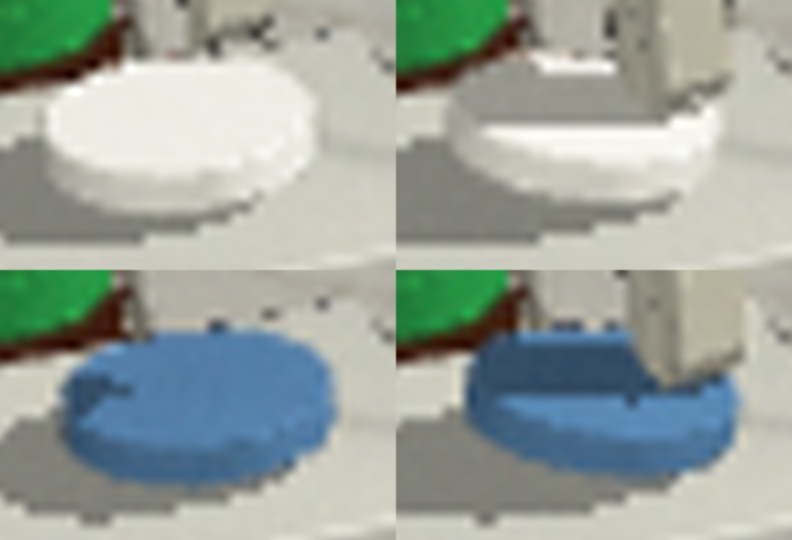

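Released and pressed, side by side: when pressed, both weights raise their lower-left outline and drop the right one (blue's lower-left edge goes from (75,450) to about (75,425)). So blue tips too and is warped. I'll repeat the press briefly to be safe, then scrap it.

```bash
python3 -m inch '[{"gripper":-1,"dx":0,"dy":0,"dz":0.15,"rx":0,"ry":0,"rz":0},{"gripper":-1,"dx":0,"dy":0,"dz":0.21,"rx":0,"ry":0,"rz":0},{"gripper":-1,"dx":0,"dy":0,"dz":0.235,"rx":0,"ry":0,"rz":0},{"gripper":-1,"dx":0,"dy":0,"dz":0.25,"rx":0,"ry":0,"rz":0},{"gripper":-1,"dx":0,"dy":0,"dz":0.255,"rx":0,"ry":0,"rz":0},{"gripper":-1,"dx":0,"dy":0,"dz":0.255,"rx":0,"ry":0,"rz":0},{"gripper":-1,"dx":0,"dy":0,"dz":0.255,"rx":0,"ry":0,"rz":0},{"gripper":-1,"dx":0,"dy":0,"dz":0.255,"rx":0,"ry":0,"rz":0}]' | egrep "pos|force"
python3 -m inch '[{"gripper":-1,"dx":0,"dy":0,"dz":-0.1,"rx":0,"ry":0,"rz":0},{"gripper":1,"dx":0,"dy":0,"dz":-0.25,"rx":0,"ry":0,"rz":0},{"gripper":1,"dx":-0.15,"dy":0,"dz":-0.25,"rx":0,"ry":0,"rz":0},{"gripper":1,"dx":-0.15,"dy":0,"dz":-0.25,"rx":0,"ry":0,"rz":0},{"gripper":1,"dx":-0.15,"dy":0,"dz":-0.25,"rx":0,"ry":0,"rz":0},{"gripper":1,"dx":-0.15,"dy":0,"dz":-0.25,"rx":0,"ry":0,"rz":0},{"gripper":1,"dx":-0.15,"dy":0,"dz":-0.25,"rx":0,"ry":0,"rz":0},{"gripper":1,"dx":-0.15,"dy":0,"dz":-0.25,"rx":0,"ry":0,"rz":0}]' | egrep "pos|force|open"
python3 -m inch '[{"gripper":1,"dx":0,"dy":0,"dz":0,"rx":0,"ry":0,"rz":0},{"gripper":1,"dx":0,"dy":0,"dz":0,"rx":0,"ry":0,"rz":0},{"gripper":1,"dx":0,"dy":0,"dz":0,"rx":0,"ry":0,"rz":0},{"gripper":1,"dx":0,"dy":0,"dz":0,"rx":0,"ry":0,"rz":0}]' | egrep "pos|open"
python3 - <<'E'
from h import *
I=manip.get_image("side")
c,s=blob(I,(95,80,40),(125,255,255),(215,205,285,255));print(c.round(1),s,px("side",*c,26))
to(446,-138,38.5,-1.48)
E
```

```text
position: [470.4, -138.1, 46.8]
force: [1.1, 4.9, 46.3]
finger_force: 23.1
position: [445.8, -140.0, 81.6]
force: [-0.3, -0.2, 0.5]
opening: 51.9
finger_force: 0.0
position: [445.5, -140.0, 81.9]
opening: 83.4
[254.2 230.7] [ 27  19  25  14 288] [ 445.  -141.8]
pos [ 445.5 -140.    81.9] yawY -1.483 tilt [ 0. -0. -1.] F [-0.5 -0.5  0.4] open 87.8 t 23.2
shift [ 0.005 -0.013  0.29 ] rz -0.002
```

```bash
python3 -m inch '[{"gripper":1,"dx":0,"dy":-0.01,"dz":0.1,"rx":0,"ry":0,"rz":0},{"gripper":1,"dx":0,"dy":-0.01,"dz":0.2,"rx":0,"ry":0,"rz":0},{"gripper":1,"dx":0,"dy":-0.01,"dz":0.29,"rx":0,"ry":0,"rz":0},{"gripper":1,"dx":0,"dy":-0.01,"dz":0.29,"rx":0,"ry":0,"rz":0},{"gripper":-1,"dx":0,"dy":-0.01,"dz":0.29,"rx":0,"ry":0,"rz":0},{"gripper":-1,"dx":0,"dy":-0.01,"dz":0.29,"rx":0,"ry":0,"rz":0},{"gripper":-1,"dx":0,"dy":-0.01,"dz":0.29,"rx":0,"ry":0,"rz":0},{"gripper":-1,"dx":0,"dy":-0.01,"dz":0.29,"rx":0,"ry":0,"rz":0}]' 20 |egrep "pos|force|open"
python3 -m inch '[{"gripper":-1,"dx":0,"dy":0,"dz":0,"rx":0,"ry":0,"rz":0},{"gripper":-1,"dx":0,"dy":0,"dz":0,"rx":0,"ry":0,"rz":0},{"gripper":-1,"dx":0,"dy":0,"dz":-0.3,"rx":0,"ry":0,"rz":0},{"gripper":-1,"dx":0,"dy":0,"dz":-0.6,"rx":0,"ry":0,"rz":0},{"gripper":-1,"dx":0,"dy":0,"dz":-0.7,"rx":0,"ry":0,"rz":0}]' 20 | egrep "pos|force|open"
python3 - <<'E'
from h import *
to(567,-429,145,-1.48)
E
```

```text
position: [445.6, -138.4, 38.9]
force: [-0.6, -0.1, -0.5]
opening: 65.8
finger_force: 0.0
position: [445.7, -139.0, 146.2]
force: [-0.7, -0.5, -1.7]
opening: 63.2
finger_force: 20.0
pos [ 445.7 -139.   146.2] yawY -1.483 tilt [ 0.002 -0.001 -1.   ] F [-0.7 -0.5 -1.7] open 63.2 t 24.5
shift [0.637 1.997 0.011] rz -0.003
```

```bash
python3 -m inch '[{"gripper":-1,"dx":0.11,"dy":0.3,"dz":0,"rx":0,"ry":0,"rz":0},{"gripper":-1,"dx":0.22,"dy":0.6,"dz":0,"rx":0,"ry":0,"rz":0},{"gripper":-1,"dx":0.32,"dy":0.9,"dz":0,"rx":0,"ry":0,"rz":0}]'|grep pos
python3 -m inch '[{"gripper":-1,"dx":0.11,"dy":0.3,"dz":0,"rx":0,"ry":0,"rz":0},{"gripper":-1,"dx":0.22,"dy":0.6,"dz":0,"rx":0,"ry":0,"rz":0},{"gripper":-1,"dx":0.32,"dy":0.9,"dz":0,"rx":0,"ry":0,"rz":0}]'|grep pos
python3 -m inch '[{"gripper":-1,"dx":0,"dy":0.19,"dz":0.2,"rx":0,"ry":0,"rz":0},{"gripper":-1,"dx":0,"dy":0.19,"dz":0.4,"rx":0,"ry":0,"rz":0},{"gripper":-1,"dx":0,"dy":0.19,"dz":0.54,"rx":0,"ry":0,"rz":0},{"gripper":-1,"dx":0,"dy":0.19,"dz":0.54,"rx":0,"ry":0,"rz":0},{"gripper":-1,"dx":0,"dy":0.19,"dz":0.54,"rx":0,"ry":0,"rz":0}]'|egrep "pos|open"
python3 -m inch '[{"gripper":0.6,"dx":0,"dy":0,"dz":0,"rx":0,"ry":0,"rz":0},{"gripper":0.6,"dx":0,"dy":0,"dz":0,"rx":0,"ry":0,"rz":0},{"gripper":0.6,"dx":0,"dy":0,"dz":0,"rx":0,"ry":0,"rz":0},{"gripper":0.6,"dx":0,"dy":0,"dz":-0.2,"rx":0,"ry":0,"rz":0},{"gripper":0.6,"dx":0,"dy":0,"dz":-0.4,"rx":0,"ry":0,"rz":0},{"gripper":1,"dx":0,"dy":0,"dz":-0.6,"rx":0,"ry":0,"rz":0},{"gripper":1,"dx":0,"dy":0,"dz":-0.6,"rx":0,"ry":0,"rz":0}]'|egrep "pos|open"
python3 -m inch '[{"gripper":1,"dx":-0.1,"dy":-0.3,"dz":0,"rx":0,"ry":0,"rz":0},{"gripper":1,"dx":-0.2,"dy":-0.6,"dz":0,"rx":0,"ry":0,"rz":0},{"gripper":1,"dx":-0.3,"dy":-0.9,"dz":0,"rx":0,"ry":0,"rz":0}]'|grep pos
python3 -m inch '[{"gripper":1,"dx":-0.1,"dy":-0.3,"dz":0,"rx":0,"ry":0,"rz":0},{"gripper":1,"dx":-0.2,"dy":-0.6,"dz":0,"rx":0,"ry":0,"rz":0},{"gripper":1,"dx":-0.3,"dy":-0.9,"dz":0,"rx":0,"ry":0,"rz":0},{"gripper":1,"dx":-0.3,"dy":-0.9,"dz":0,"rx":0,"ry":0,"rz":0}]'|grep pos
python3 - <<'E'
from h import *
I=crop("top","g",190,170,230,170,3);J=manip.get_image("side")
c,s=blob(J,(50,100,60),(85,255,255),(215,190,255,230));print(c,s)
c,s=blob(I,(50,100,60),(85,255,255),(195,265,245,310));print(c,s,px("top",*c,48))
print(px("side",201+ (137+276)/12-.5,195+57/6,48))
to(441,-6,120,-1.48)
E
```

```text
position: [506.1, -269.3, 143.7]
position: [565.4, -400.3, 143.1]
position: [567.1, -427.3, 62.5]
opening: 63.4
position: [568.6, -429.1, 157.4]
opening: 85.7
position: [509.5, -295.3, 152.2]
position: [450.7, -160.3, 151.9]
[234.44916821 211.92421442] [  8  10  24  25 541]Traceback (most recent call last):
  File "<stdin>", line 4, in <module>
  File "h.py", line 13, in blob
    n,l,s,c=cv2.connectedComponentsWithStats(M);i=1+np.argmax(s[1:,4]);return c[i]+[u0,v0],s[i]
                                                    ~~~~~~~~~^^^^^^^^^
    return _wrapfunc(a, 'argmax', axis=axis, out=out, **kwds)
    return bound(*args, **kwds)
ValueError: attempt to get argmax of an empty sequence
```

View pics/g.png

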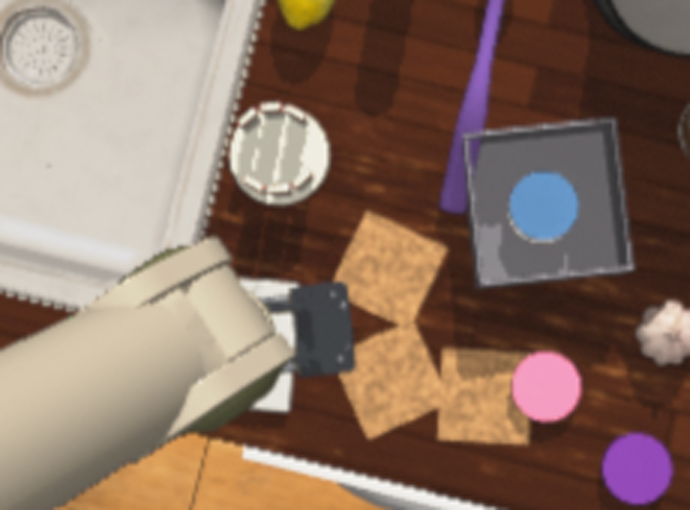

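Blue lies in the box on top of the white one (crop 543,206). Now the spare pile.

Run:
```python
from h import *
print("side",px("side",200+206.5/6-.5,195+56.5/6-.5,48),"top",px("top",190+83.5/3-.5,140+438.5/3-.5,48))
J=cv2.imread("pics/top0.png");print(blob(J,(50,100,60),(85,255,255),(195,265,245,310)))
to(441,-6,120,-1.48)
```

```text
side [442.8  -3. ] top [443.6  -2. ]
(array([218.27655311, 286.49098196]), array([ 11,  10,  26,  24, 499], dtype=int32))
pos [ 454.1 -165.4  152.7] yawY -1.48 tilt [ 0.001  0.    -1.   ] F [ 0.  -1.   0.5] open 92.9 t 27.1
shift [ 0.009 -1.066  0.218] rz -0.0
```

```bash
python3 -m inch '[{"gripper":1,"dx":0,"dy":-0.32,"dz":0,"rx":0,"ry":0,"rz":0},{"gripper":1,"dx":0,"dy":-0.64,"dz":0,"rx":0,"ry":0,"rz":0},{"gripper":1,"dx":0.02,"dy":-0.96,"dz":0.1,"rx":0,"ry":0,"rz":0},{"gripper":1,"dx":0.02,"dy":-1,"dz":0.3,"rx":0,"ry":0,"rz":0},{"gripper":1,"dx":0.02,"dy":-1,"dz":0.3,"rx":0,"ry":0,"rz":0},{"gripper":1,"dx":0.02,"dy":-1,"dz":0.3,"rx":0,"ry":0,"rz":0}]'|egrep "pos|open"
python3 - <<'E'
from h import *
to(443,-3,54,-1.48)
E
```

```text
position: [444.2, -18.7, 107.7]
opening: 93.2
pos [444.2 -18.7 107.7] yawY -1.485 tilt [-0.    -0.001 -1.   ] F [0.4 0.2 1.5] open 93.2 t 27.7
shift [ 0.001 -0.105  0.358] rz -0.005
```

```bash
python3 -m inch '[{"gripper":1,"dx":0,"dy":-0.1,"dz":0,"rx":0,"ry":0,"rz":0},{"gripper":1,"dx":0,"dy":-0.1,"dz":0.1,"rx":0,"ry":0,"rz":0},{"gripper":1,"dx":0,"dy":-0.1,"dz":0.25,"rx":0,"ry":0,"rz":0},{"gripper":1,"dx":0,"dy":-0.1,"dz":0.35,"rx":0,"ry":0,"rz":0},{"gripper":1,"dx":0,"dy":-0.1,"dz":0.35,"rx":0,"ry":0,"rz":0},{"gripper":1,"dx":0,"dy":-0.1,"dz":0.35,"rx":0,"ry":0,"rz":0}]'|egrep "pos|force"
python3 - <<'E'
from h import *
to(443,-3,54,-1.48)
E
```

```text
position: [443.0, -3.9, 55.8]
force: [0.3, -0.4, 0.3]
finger_force: 0.0
pos [443.   -3.9  55.8] yawY -1.487 tilt [ 0.001 -0.    -1.   ] F [ 0.3 -0.4  0.3] open 92.7 t 28.3
shift [ 0.    -0.006  0.012] rz -0.006
```

```bash
python3 -m inch '[{"gripper":1,"dx":0,"dy":-0.006,"dz":0.01,"rx":0,"ry":0,"rz":0},{"gripper":-1,"dx":0,"dy":-0.006,"dz":0.01,"rx":0,"ry":0,"rz":0},{"gripper":-1,"dx":0,"dy":-0.006,"dz":0.01,"rx":0,"ry":0,"rz":0},{"gripper":-1,"dx":0,"dy":-0.006,"dz":0.01,"rx":0,"ry":0,"rz":0},{"gripper":-1,"dx":0,"dy":-0.006,"dz":0.01,"rx":0,"ry":0,"rz":0},{"gripper":-1,"dx":0,"dy":-0.006,"dz":0.01,"rx":0,"ry":0,"rz":0},{"gripper":-1,"dx":0,"dy":-0.006,"dz":0.01,"rx":0,"ry":0,"rz":0}]' 12|egrep "pos|force|open"
python3 -m inch '[{"gripper":-1,"dx":0,"dy":0,"dz":0,"rx":0,"ry":0,"rz":0},{"gripper":-1,"dx":0,"dy":0,"dz":-0.05,"rx":0,"ry":0,"rz":0},{"gripper":-1,"dx":0,"dy":0,"dz":-0.3,"rx":0,"ry":0,"rz":0},{"gripper":-1,"dx":0,"dy":0,"dz":-0.55,"rx":0,"ry":0,"rz":0},{"gripper":-1,"dx":0,"dy":0,"dz":-0.55,"rx":0,"ry":0,"rz":0}]' 15|egrep "pos|force|open"
python3 - <<'E'
from h import *
to(624,-180.5,125,-1.48)
E
```

```text
position: [442.2, -0.7, 53.5]
force: [0.0, 0.6, 3.9]
opening: 63.6
finger_force: 12.0
position: [443.2, -0.9, 138.7]
force: [0.5, 0.4, -1.0]
opening: 63.7
finger_force: 15.0
pos [443.2  -0.9 138.7] yawY -1.483 tilt [ 0.004 -0.    -1.   ] F [ 0.5  0.4 -1. ] open 63.7 t 29.5
shift [1.094 1.299 0.097] rz -0.002
```

```bash
python3 -m inch '[{"gripper":-1,"dx":0.2,"dy":0.25,"dz":0,"rx":0,"ry":0,"rz":0},{"gripper":-1,"dx":0.4,"dy":0.5,"dz":0,"rx":0,"ry":0,"rz":0},{"gripper":-1,"dx":0.6,"dy":0.7,"dz":0,"rx":0,"ry":0,"rz":0}]'|grep pos
python3 -m inch '[{"gripper":-1,"dx":0.2,"dy":0.25,"dz":0,"rx":0,"ry":0,"rz":0},{"gripper":-1,"dx":0.4,"dy":0.5,"dz":0.1,"rx":0,"ry":0,"rz":0},{"gripper":-1,"dx":0.5,"dy":0.6,"dz":0.2,"rx":0,"ry":0,"rz":0},{"gripper":-1,"dx":0.5,"dy":0.6,"dz":0.2,"rx":0,"ry":0,"rz":0},{"gripper":-1,"dx":0.5,"dy":0.6,"dz":0.2,"rx":0,"ry":0,"rz":0}]'|grep pos
python3 - <<'E'
from h import *
I=crop("side","k",280,150,80,100,6)
to(624,-180.5,100,-1.48)
E
```

```text
position: [542.0, -98.8, 135.4]
position: [622.7, -180.5, 104.4]
pos [ 622.6 -179.9  105.1] yawY -1.483 tilt [-0.002  0.001 -1.   ] F [ 0.   0.6 -2. ] open 63.6 t 30.35
shift [0.009 0.005 0.034] rz -0.003
```

View pics/k.png

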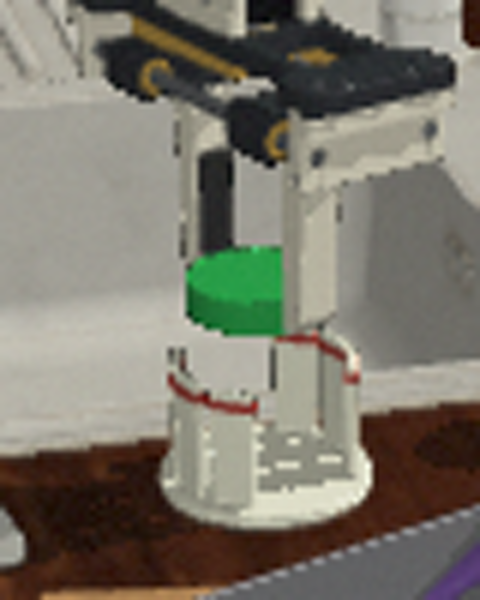

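Run:
```python
from h import *
m=manip.camera_model("side");P=np.linalg.inv(np.array(m["pose"]))
def pr(X):
    X=np.c_[X,np.ones(len(X))]@P.T;return np.c_[m["fx"]*X[:,0]/X[:,2]+m["cx"],m["fy"]*X[:,1]/X[:,2]+m["cy"]]
t=np.linspace(0,2*np.pi,721)
def ext(c,r,z):
    q=pr(np.c_[c[0]+r*np.cos(t),c[1]+r*np.sin(t),0*t+z]);q=(q-[280,150]+.5)*6
    return q.min(0).round(1),q.max(0).round(1)
for z in(83,99):print("w",z,ext((622.7,-180.2),32,z))
for z in(0,6):print("base",z,ext((624,-180.5),47,z))
for z in (54,60):print("wall",z,ext((624,-180.5),41,z))
print("inner",ext((624,-180.5),35,60))
```

```text
w 83 (array([184.4, 279.5]), array([333.9, 339.1]))
w 99 (array([183.4, 245.5]), array([333.7, 303.9]))
base 0 (array([158.6, 435.1]), array([372.1, 530.9]))
base 6 (array([158.2, 423.2]), array([372.1, 518.4]))
wall 54 (array([168.5, 331.5]), array([358.1, 410.5]))
wall 60 (array([168.1, 319.1]), array([358.1, 397.6]))
inner (array([182. , 324.6]), array([344.2, 391.5]))
```

The held spare hangs squarely over the tube (spare left edge at crop x 187, tube base from x 160 to 373), all within about 1 mm of prediction. Lowering.

```bash
python3 -m inch '[{"gripper":-1,"dx":0.006,"dy":0.004,"dz":0.1,"rx":0,"ry":0,"rz":0},{"gripper":-1,"dx":0.006,"dy":0.004,"dz":0.2,"rx":0,"ry":0,"rz":0},{"gripper":-1,"dx":0.006,"dy":0.004,"dz":0.25,"rx":0,"ry":0,"rz":0},{"gripper":-1,"dx":0.006,"dy":0.004,"dz":0.3,"rx":0,"ry":0,"rz":0},{"gripper":-1,"dx":0.006,"dy":0.004,"dz":0.3,"rx":0,"ry":0,"rz":0}]'|egrep "pos|force"
python3 -m inch '[{"gripper":-1,"dx":0,"dy":0,"dz":0.06,"rx":0,"ry":0,"rz":0},{"gripper":-1,"dx":0,"dy":0,"dz":0.1,"rx":0,"ry":0,"rz":0},{"gripper":-1,"dx":0,"dy":0,"dz":0.14,"rx":0,"ry":0,"rz":0},{"gripper":-1,"dx":0,"dy":0,"dz":0.14,"rx":0,"ry":0,"rz":0}]'|egrep "pos|force"
```

```text
position: [624.1, -180.7, 59.8]
force: [1.0, -0.3, -1.5]
finger_force: 15.0
position: [624.3, -180.9, 39.1]
force: [0.7, -1.0, -1.6]
finger_force: 15.0
```

Sliding in freely, with no side force.

```bash
python3 -m inch '[{"gripper":-1,"dx":0,"dy":0,"dz":0.03,"rx":0,"ry":0,"rz":0},{"gripper":-1,"dx":0,"dy":0,"dz":0.055,"rx":0,"ry":0,"rz":0},{"gripper":-1,"dx":0,"dy":0,"dz":0.07,"rx":0,"ry":0,"rz":0},{"gripper":-1,"dx":0,"dy":0,"dz":0.07,"rx":0,"ry":0,"rz":0}]'|egrep "pos|force"
python3 -m inch '[{"gripper":-1,"dx":0,"dy":0,"dz":0.007,"rx":0,"ry":0,"rz":0},{"gripper":-1,"dx":0,"dy":0,"dz":0.007,"rx":0,"ry":0,"rz":0}]'|egrep "pos|force"
```

```text
position: [624.6, -181.0, 29.1]
force: [0.4, -0.4, -1.2]
finger_force: 15.0
position: [624.7, -181.1, 28.4]
force: [0.6, -0.5, -1.3]
finger_force: 15.0
```

```bash
python3 -m inch '[{"gripper":-1,"dx":0,"dy":0,"dz":0.006,"rx":0,"ry":0,"rz":0},{"gripper":-1,"dx":0,"dy":0,"dz":0.006,"rx":0,"ry":0,"rz":0}]'|egrep "pos|force"
python3 -m inch '[{"gripper":0.6,"dx":0,"dy":0,"dz":0,"rx":0,"ry":0,"rz":0},{"gripper":0.6,"dx":0,"dy":0,"dz":0,"rx":0,"ry":0,"rz":0},{"gripper":0.6,"dx":0,"dy":0,"dz":0,"rx":0,"ry":0,"rz":0},{"gripper":0.6,"dx":0,"dy":0,"dz":-0.2,"rx":0,"ry":0,"rz":0},{"gripper":0.6,"dx":0,"dy":0,"dz":-0.5,"rx":0,"ry":0,"rz":0},{"gripper":1,"dx":0,"dy":0,"dz":-0.75,"rx":0,"ry":0,"rz":0}]'|egrep "pos|force"
python3 - <<'E'
from h import *
to(443,-2,80,-1.48)
I=manip.get_image("side")
c,s=blob(I,(50,100,60),(85,255,255),(215,190,255,235));print(c,s)
cv2.imwrite("pics/s1.png",I)
E
```

```text
position: [624.8, -181.1, 27.7]
force: [-0.1, -0.1, -0.4]
finger_force: 15.0
position: [624.5, -181.4, 141.5]
force: [0.6, -0.3, 0.5]
finger_force: 0.0
pos [ 624.5 -181.4  141.5] yawY -1.483 tilt [-0. -0. -1.] F [ 0.6 -0.3  0.5] open 78.6 t 32.65
shift [-1.1   -1.297  0.41 ] rz -0.003

[234.64454976 214.48578199] [  8  15  24  20 422]
```

```bash
python3 -m inch '[{"gripper":1,"dx":-0.2,"dy":-0.25,"dz":0,"rx":0,"ry":0,"rz":0},{"gripper":1,"dx":-0.4,"dy":-0.5,"dz":0,"rx":0,"ry":0,"rz":0},{"gripper":1,"dx":-0.6,"dy":-0.7,"dz":0,"rx":0,"ry":0,"rz":0}]'|grep pos
python3 -m inch '[{"gripper":1,"dx":-0.2,"dy":-0.25,"dz":0,"rx":0,"ry":0,"rz":0},{"gripper":1,"dx":-0.4,"dy":-0.5,"dz":0.1,"rx":0,"ry":0,"rz":0},{"gripper":1,"dx":-0.5,"dy":-0.6,"dz":0.3,"rx":0,"ry":0,"rz":0},{"gripper":1,"dx":-0.5,"dy":-0.6,"dz":0.3,"rx":0,"ry":0,"rz":0},{"gripper":1,"dx":-0.5,"dy":-0.6,"dz":0.3,"rx":0,"ry":0,"rz":0}]'|egrep "pos|open"
python3 - <<'E'
from h import *
to(444,-1.5,38,-1.48)
E
```

```text
position: [524.4, -82.7, 139.8]
position: [443.3, -1.5, 95.0]
opening: 93.0
pos [443.3  -1.5  95. ] yawY -1.482 tilt [-0. -0. -1.] F [ 0.5 -0.3 -0.3] open 93.0 t 33.5
shift [0.004 0.    0.38 ] rz -0.002
```

```bash
python3 -m inch '[{"gripper":1,"dx":0.004,"dy":0,"dz":0.15,"rx":0,"ry":0,"rz":0},{"gripper":1,"dx":0.004,"dy":0,"dz":0.3,"rx":0,"ry":0,"rz":0},{"gripper":1,"dx":0.004,"dy":0,"dz":0.375,"rx":0,"ry":0,"rz":0},{"gripper":1,"dx":0.004,"dy":0,"dz":0.375,"rx":0,"ry":0,"rz":0},{"gripper":1,"dx":0.004,"dy":0,"dz":0.375,"rx":0,"ry":0,"rz":0}]'|egrep "pos|force"
python3 -m inch '[{"gripper":-1,"dx":0,"dy":0,"dz":0,"rx":0,"ry":0,"rz":0},{"gripper":-1,"dx":0,"dy":0,"dz":0,"rx":0,"ry":0,"rz":0},{"gripper":-1,"dx":0,"dy":0,"dz":0,"rx":0,"ry":0,"rz":0},{"gripper":-1,"dx":0,"dy":0,"dz":0,"rx":0,"ry":0,"rz":0},{"gripper":-1,"dx":0,"dy":0,"dz":0,"rx":0,"ry":0,"rz":0},{"gripper":-1,"dx":0,"dy":0,"dz":0,"rx":0,"ry":0,"rz":0}]' 15|egrep "pos|force|open"
python3 -m inch '[{"gripper":-1,"dx":0,"dy":0,"dz":-0.05,"rx":0,"ry":0,"rz":0},{"gripper":-1,"dx":0,"dy":0,"dz":-0.3,"rx":0,"ry":0,"rz":0},{"gripper":-1,"dx":0,"dy":0,"dz":-0.6,"rx":0,"ry":0,"rz":0},{"gripper":-1,"dx":0,"dy":0,"dz":-0.67,"rx":0,"ry":0,"rz":0},{"gripper":-1,"dx":0,"dy":0,"dz":-0.67,"rx":0,"ry":0,"rz":0}]'|egrep "pos|force|open"
python3 - <<'E'
from h import *
to(624,-181,110,-1.48)
I=manip.get_image("side")
c,s=blob(I,(50,100,60),(85,255,255),(215,205,255,235));print(c,s)
E
```

```text
position: [444.8, -2.5, 39.2]
force: [-0.5, 0.4, -0.4]
finger_force: 0.0
position: [443.9, -1.1, 38.9]
force: [0.4, 1.0, 5.7]
opening: 63.7
finger_force: 15.0
position: [444.4, -0.7, 140.5]
force: [-0.5, 0.9, -1.1]
opening: 63.8
finger_force: 15.0
pos [444.4  -0.7 140.5] yawY -1.481 tilt [ 0.003  0.    -1.   ] F [-0.5  0.9 -1.1] open 63.8 t 35.1
shift [1.085 1.304 0.206] rz -0.001

[234.97306397 217.13468013] [  9   5  23  15 297]
```

```bash
python3 -m inch '[{"gripper":-1,"dx":0.2,"dy":0.25,"dz":0,"rx":0,"ry":0,"rz":0},{"gripper":-1,"dx":0.4,"dy":0.5,"dz":0,"rx":0,"ry":0,"rz":0},{"gripper":-1,"dx":0.6,"dy":0.7,"dz":0,"rx":0,"ry":0,"rz":0}]'|grep pos
python3 -m inch '[{"gripper":-1,"dx":0.2,"dy":0.25,"dz":0,"rx":0,"ry":0,"rz":0},{"gripper":-1,"dx":0.4,"dy":0.5,"dz":0.1,"rx":0,"ry":0,"rz":0},{"gripper":-1,"dx":0.49,"dy":0.605,"dz":0.2,"rx":0,"ry":0,"rz":0},{"gripper":-1,"dx":0.49,"dy":0.605,"dz":0.2,"rx":0,"ry":0,"rz":0},{"gripper":-1,"dx":0.49,"dy":0.605,"dz":0.2,"rx":0,"ry":0,"rz":0}]'|grep pos
python3 - <<'E'
from h import *
I=manip.get_image("side");a=crop("side","k2",280,150,80,100,6)
print("w-left edge row:",[(c,s) for c,s in [blob(I,(50,100,60),(85,255,255),(295,180,345,215))]])
J=cv2.imread("pics/k.png")
K=cv2.imread("pics/k2.png")
H=lambda i:np.where(cv2.inRange(cv2.cvtColor(i,cv2.COLOR_BGR2HSV),(50,100,60),(85,255,255))[200:360].any(0))[0].min()
print(H(J),H(K))
to(624.2,-181,60,-1.48)
E
```

```text
position: [543.2, -99.6, 137.8]
position: [622.4, -182.0, 107.0]
w-left edge row: [(array([318.83628319, 198.03982301]), array([ 15,  11,  17,  15, 226], dtype=int32))]
186 181
pos [ 622.8 -181.   108.5] yawY -1.483 tilt [-0.002  0.001 -1.   ] F [1.3 0.4 0.1] open 63.6 t 36.05
shift [0.01  0.001 0.323] rz -0.003
```

```bash
python3 -m inch '[{"gripper":-1,"dx":0.017,"dy":0.001,"dz":0.1,"rx":0,"ry":0,"rz":0},{"gripper":-1,"dx":0.017,"dy":0.001,"dz":0.2,"rx":0,"ry":0,"rz":0},{"gripper":-1,"dx":0.017,"dy":0.001,"dz":0.27,"rx":0,"ry":0,"rz":0},{"gripper":-1,"dx":0.017,"dy":0.001,"dz":0.32,"rx":0,"ry":0,"rz":0},{"gripper":-1,"dx":0.017,"dy":0.001,"dz":0.32,"rx":0,"ry":0,"rz":0}]'|egrep "pos|force"
python3 -m inch '[{"gripper":-1,"dx":0,"dy":0,"dz":0.03,"rx":0,"ry":0,"rz":0},{"gripper":-1,"dx":0,"dy":0,"dz":0.06,"rx":0,"ry":0,"rz":0},{"gripper":-1,"dx":0,"dy":0,"dz":0.08,"rx":0,"ry":0,"rz":0},{"gripper":-1,"dx":0,"dy":0,"dz":0.08,"rx":0,"ry":0,"rz":0}]'|egrep "pos|force"
```

```text
position: [625.7, -181.5, 59.8]
force: [-0.3, 0.6, -1.2]
finger_force: 15.0
position: [626.3, -181.7, 48.9]
force: [0.8, -0.1, -1.1]
finger_force: 15.0
```

```bash
python3 -m inch '[{"gripper":-1,"dx":0,"dy":0,"dz":0.01,"rx":0,"ry":0,"rz":0},{"gripper":-1,"dx":0,"dy":0,"dz":0.018,"rx":0,"ry":0,"rz":0},{"gripper":-1,"dx":0,"dy":0,"dz":0.018,"rx":0,"ry":0,"rz":0}]'|egrep "pos|force"
python3 -m inch '[{"gripper":-1,"dx":0,"dy":0,"dz":0.006,"rx":0,"ry":0,"rz":0},{"gripper":-1,"dx":0,"dy":0,"dz":0.006,"rx":0,"ry":0,"rz":0}]'|egrep "pos|force"
```

```text
position: [626.4, -181.7, 46.5]
force: [0.4, 1.1, -0.5]
finger_force: 15.0
position: [626.4, -181.8, 45.6]
force: [0.0, -0.2, -1.7]
finger_force: 15.0
```

```bash
python3 -m inch '[{"gripper":-1,"dx":0,"dy":0,"dz":0.004,"rx":0,"ry":0,"rz":0},{"gripper":-1,"dx":0,"dy":0,"dz":0.004,"rx":0,"ry":0,"rz":0}]'|egrep "pos|force"
python3 -m inch '[{"gripper":0.6,"dx":0,"dy":0,"dz":0,"rx":0,"ry":0,"rz":0},{"gripper":0.6,"dx":0,"dy":0,"dz":0,"rx":0,"ry":0,"rz":0},{"gripper":0.6,"dx":0,"dy":0,"dz":0,"rx":0,"ry":0,"rz":0},{"gripper":0.6,"dx":0,"dy":0,"dz":-0.2,"rx":0,"ry":0,"rz":0},{"gripper":0.6,"dx":0,"dy":0,"dz":-0.5,"rx":0,"ry":0,"rz":0},{"gripper":1,"dx":0,"dy":0,"dz":-0.65,"rx":0,"ry":0,"rz":0}]'|egrep "pos|force"
python3 -m inch '[{"gripper":1,"dx":-0.2,"dy":-0.25,"dz":0,"rx":0,"ry":0,"rz":0},{"gripper":1,"dx":-0.4,"dy":-0.5,"dz":0,"rx":0,"ry":0,"rz":0},{"gripper":1,"dx":-0.6,"dy":-0.7,"dz":0,"rx":0,"ry":0,"rz":0}]'|grep pos
python3 -m inch '[{"gripper":1,"dx":-0.2,"dy":-0.25,"dz":0,"rx":0,"ry":0,"rz":0},{"gripper":1,"dx":-0.4,"dy":-0.5,"dz":0.1,"rx":0,"ry":0,"rz":0},{"gripper":1,"dx":-0.5,"dy":-0.6,"dz":0.4,"rx":0,"ry":0,"rz":0},{"gripper":1,"dx":-0.5,"dy":-0.6,"dz":0.4,"rx":0,"ry":0,"rz":0},{"gripper":1,"dx":-0.5,"dy":-0.6,"dz":0.4,"rx":0,"ry":0,"rz":0}]'|egrep "pos|open"
python3 - <<'E'
from h import *
to(443,-1.5,23,-1.48)
I=crop("side","m",200,150,150,100,5)
c,s=blob(I,(50,100,60),(85,255,255),(215,200,255,235));print(c,s,px("side",*c,12))
E
```

```text
position: [626.5, -181.8, 45.1]
force: [-0.0, 0.2, -0.2]
finger_force: 15.0
position: [627.1, -182.7, 145.4]
force: [0.7, 0.2, -1.0]
finger_force: 0.0
position: [526.2, -83.5, 142.7]
position: [444.8, -2.2, 82.4]
opening: 93.2
pos [444.8  -2.2  82.4] yawY -1.482 tilt [-0.001  0.    -1.   ] F [ 0.4  0.2 -0. ] open 93.2 t 39.05
shift [-0.011 -0.006  0.396] rz -0.002

[234.97306397 217.13468013] [  9  10  23  15 297] [439.6 -10.4]
```

View pics/m.png

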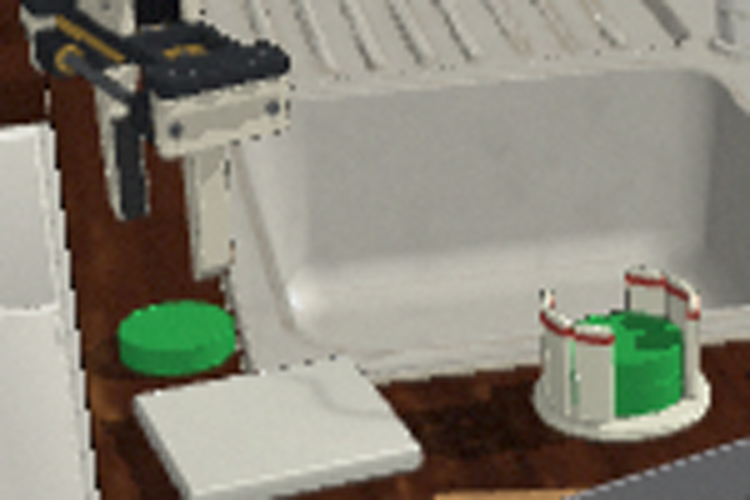

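Run:
```python
from h import *
print(px("side",200+178/5-.4,150+328/5-.4,16))
I=manip.get_image("top")
M=cv2.inRange(cv2.cvtColor(I,cv2.COLOR_BGR2HSV),(50,120,60),(80,255,255))[260:315,190:250];print(M.sum()//255)
```

```text
[441.8  -7.1]
149
```

```bash
python3 -m inch '[{"gripper":0.9,"dx":-0.02,"dy":0.03,"dz":0.1,"rx":0,"ry":0,"rz":0},{"gripper":0.9,"dx":-0.02,"dy":0.03,"dz":0.25,"rx":0,"ry":0,"rz":0},{"gripper":0.9,"dx":-0.02,"dy":0.03,"dz":0.37,"rx":0,"ry":0,"rz":0},{"gripper":0.9,"dx":-0.02,"dy":0.03,"dz":0.385,"rx":0,"ry":0,"rz":0},{"gripper":0.9,"dx":-0.02,"dy":0.03,"dz":0.385,"rx":0,"ry":0,"rz":0}]'|egrep "pos|force"
python3 -m inch '[{"gripper":-1,"dx":0,"dy":0,"dz":0,"rx":0,"ry":0,"rz":0},{"gripper":-1,"dx":0,"dy":0,"dz":0,"rx":0,"ry":0,"rz":0},{"gripper":-1,"dx":0,"dy":0,"dz":0,"rx":0,"ry":0,"rz":0},{"gripper":-1,"dx":0,"dy":0,"dz":0,"rx":0,"ry":0,"rz":0},{"gripper":-1,"dx":0,"dy":0,"dz":0,"rx":0,"ry":0,"rz":0},{"gripper":-1,"dx":0,"dy":0,"dz":0,"rx":0,"ry":0,"rz":0}]' 15|egrep "pos|force|open"
python3 -m inch '[{"gripper":-1,"dx":0,"dy":0,"dz":-0.05,"rx":0,"ry":0,"rz":0},{"gripper":-1,"dx":0,"dy":0,"dz":-0.3,"rx":0,"ry":0,"rz":0},{"gripper":-1,"dx":0,"dy":0,"dz":-0.6,"rx":0,"ry":0,"rz":0},{"gripper":-1,"dx":0,"dy":0,"dz":-0.78,"rx":0,"ry":0,"rz":0},{"gripper":-1,"dx":0,"dy":0,"dz":-0.78,"rx":0,"ry":0,"rz":0}]'|egrep "pos|force|open"
python3 - <<'E'
from h import *
to(624,-181,110,-1.48)
E
```

```text
position: [443.0, -8.3, 25.1]
force: [0.3, 1.1, 0.3]
finger_force: 0.0
position: [442.5, -6.2, 25.2]
force: [-0.9, 2.5, 7.1]
opening: 63.5
finger_force: 15.0
position: [443.4, -6.5, 144.3]
force: [0.2, -0.5, -1.0]
opening: 63.3
finger_force: 15.0
pos [443.4  -6.5 144.3] yawY -1.482 tilt [ 0.005  0.    -1.   ] F [ 0.2 -0.5 -1. ] open 63.3 t 40.75
shift [1.095 1.266 0.234] rz -0.001
```

```bash
python3 -m inch '[{"gripper":-1,"dx":0.2,"dy":0.25,"dz":0,"rx":0,"ry":0,"rz":0},{"gripper":-1,"dx":0.4,"dy":0.5,"dz":0,"rx":0,"ry":0,"rz":0},{"gripper":-1,"dx":0.6,"dy":0.7,"dz":0,"rx":0,"ry":0,"rz":0}]'|grep pos
python3 -m inch '[{"gripper":-1,"dx":0.2,"dy":0.25,"dz":0,"rx":0,"ry":0,"rz":0},{"gripper":-1,"dx":0.4,"dy":0.5,"dz":0.1,"rx":0,"ry":0,"rz":0},{"gripper":-1,"dx":0.495,"dy":0.565,"dz":0.2,"rx":0,"ry":0,"rz":0},{"gripper":-1,"dx":0.495,"dy":0.565,"dz":0.2,"rx":0,"ry":0,"rz":0},{"gripper":-1,"dx":0.495,"dy":0.565,"dz":0.2,"rx":0,"ry":0,"rz":0}]'|grep pos
python3 - <<'E'
from h import *
a=crop("side","k3",280,150,80,100,6)
K=cv2.imread("pics/k3.png")
H=lambda i:np.where(cv2.inRange(cv2.cvtColor(i,cv2.COLOR_BGR2HSV),(50,100,60),(85,255,255))[200:340].any(0))[0].min()
print(H(K))
m=manip.camera_model("side");P=np.linalg.inv(np.array(m["pose"]))
t=np.linspace(0,2*np.pi,721);s=manip.sense()["position"]
X=np.c_[s[0]+32*np.cos(t),s[1]+32*np.sin(t),0*t+s[2]-17,1+0*t]@P.T
print("pred",((m["fx"]*X[:,0]/X[:,2]+m["cx"]-280+.5)*6).min())
to(624.2,-181,63,-1.48)
E
```

```text
position: [542.1, -104.9, 141.1]
position: [621.3, -181.0, 110.3]
181
pred 181.24201359401445
pos [ 621.3 -180.6  111.1] yawY -1.483 tilt [-0.002  0.001 -1.   ] F [ 0.1  0.9 -1.2] open 63.6 t 41.6
shift [0.019 0.005 0.32 ] rz -0.003
```

```bash
python3 -m inch '[{"gripper":-1,"dx":0.018,"dy":0.003,"dz":0.1,"rx":0,"ry":0,"rz":0},{"gripper":-1,"dx":0.018,"dy":0.003,"dz":0.18,"rx":0,"ry":0,"rz":0},{"gripper":-1,"dx":0.018,"dy":0.003,"dz":0.24,"rx":0,"ry":0,"rz":0},{"gripper":-1,"dx":0.018,"dy":0.003,"dz":0.28,"rx":0,"ry":0,"rz":0},{"gripper":-1,"dx":0.018,"dy":0.003,"dz":0.28,"rx":0,"ry":0,"rz":0}]'|egrep "pos|force"
python3 -m inch '[{"gripper":-1,"dx":0,"dy":0,"dz":0.015,"rx":0,"ry":0,"rz":0},{"gripper":-1,"dx":0,"dy":0,"dz":0.025,"rx":0,"ry":0,"rz":0},{"gripper":-1,"dx":0,"dy":0,"dz":0.025,"rx":0,"ry":0,"rz":0}]'|egrep "pos|force"
```

```text
position: [624.8, -181.3, 68.8]
force: [0.0, 0.0, 0.0]
finger_force: 15.0
position: [625.4, -181.6, 66.1]
force: [-0.4, -0.9, -0.9]
finger_force: 15.0
```

```bash
python3 -m inch '[{"gripper":-1,"dx":0,"dy":0,"dz":0.008,"rx":0,"ry":0,"rz":0},{"gripper":-1,"dx":0,"dy":0,"dz":0.015,"rx":0,"ry":0,"rz":0},{"gripper":-1,"dx":0,"dy":0,"dz":0.015,"rx":0,"ry":0,"rz":0}]'|egrep "pos|force"
python3 -m inch '[{"gripper":-1,"dx":0,"dy":0,"dz":0.004,"rx":0,"ry":0,"rz":0},{"gripper":-1,"dx":0,"dy":0,"dz":0.004,"rx":0,"ry":0,"rz":0}]'|egrep "pos|force"
python3 -m inch '[{"gripper":0.6,"dx":0,"dy":0,"dz":0,"rx":0,"ry":0,"rz":0},{"gripper":0.6,"dx":0,"dy":0,"dz":0,"rx":0,"ry":0,"rz":0},{"gripper":0.6,"dx":0,"dy":0,"dz":0,"rx":0,"ry":0,"rz":0},{"gripper":0.6,"dx":0,"dy":0,"dz":-0.2,"rx":0,"ry":0,"rz":0},{"gripper":0.6,"dx":0,"dy":0,"dz":-0.5,"rx":0,"ry":0,"rz":0},{"gripper":0.6,"dx":-0.3,"dy":-0.1,"dz":-0.65,"rx":0,"ry":0,"rz":0},{"gripper":0.6,"dx":-0.6,"dy":-0.3,"dz":-0.65,"rx":0,"ry":0,"rz":0},{"gripper":0.6,"dx":-0.9,"dy":-0.6,"dz":-0.65,"rx":0,"ry":0,"rz":0}]'|egrep "pos|force"
python3 - <<'E'
from h import *
I=manip.get_image("side")[150:250,230:350];J=manip.get_image("top")[190:270,260:410]
cv2.imwrite("pics/fin.png",np.vstack([cv2.resize(I,(420,350),interpolation=2),cv2.resize(J,(420,224),interpolation=2)]))
c,s=blob(manip.get_image("top"),(50,100,60),(85,255,255),(262,200,308,244));print(c,s,px("top",*c,54),manip.sense()["time"])
E
```

```text
position: [625.3, -181.5, 63.7]
force: [0.1, -0.3, -0.9]
finger_force: 15.0
position: [625.4, -181.6, 63.4]
force: [-0.7, 0.1, 1.8]
finger_force: 15.0
position: [496.6, -116.9, 161.5]
force: [1.1, 1.0, 0.8]
finger_force: 0.0
[281.8817734  219.07635468] [  9   8  23  23 406] [ 623.2 -181.5] 43.85
```

View pics/fin.png

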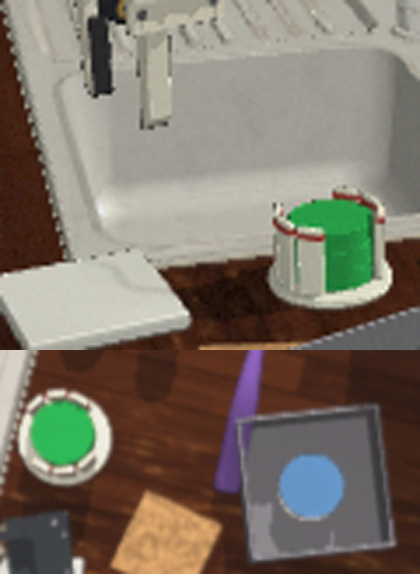

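The three spares lie flat in the tube, with the top at the red line (330,215). Blue and white are in the scrap box (312,487), and the arm is clear. Handing in.

```bash
python3 -m inch '[{"gripper":0.6,"dx":0,"dy":0,"dz":0,"rx":0,"ry":0,"rz":0},{"gripper":0.6,"dx":0,"dy":0,"dz":0,"rx":0,"ry":0,"rz":0}]'|grep time; python3 -c "
from rig import manip
print(manip.sign_off())"
```

```text
time: 44.05
the job is handed in; nothing more can be done
None
```

The job is handed in (no verdict came back): the white and blue weights both tipped and are in the scrap box, there was no terracotta one, and all three green spares are stacked in the tube up to the red line.

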